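Charge a grinding jar with balls from a weighing chute

ROBOT

A 6-joint arm with a two-finger parallel gripper is mounted at the origin on the work surface. World frame = base frame: x ahead of the robot, y to its left, z up, the work surface at z = 0. Lengths are in mm, angles in rad, forces in N, time in s.
With the tool pointing down it reaches from about 400 to 925 mm from the base axis. Payload 12.5 kg.
Tool frame: the origin (TCP) lies at the very end of the fingers, on their centre line; the grasp point (between the pads) lies 19 mm behind it; x points along the fingers, y is the direction in which the jaws open and shut, and the axes are right-handed (so a half turn about x gives the same grasp; the last joint's range is limited). The gripper opens to 95 mm and grips with 3 to 60 N. Pads are 20 mm wide; open, the fingers measure 119 mm over their backs; the gripper's body (75 mm by 180 mm) begins 59 mm behind the grasp point.
Start: joints at [1.07, 0.491, 1.559, -0, 1.092, -0.106], TCP at [240.375, 576.946, 214.661] pointing down, gripper open.
Joint ranges: [-3.1, 3.1], [-0.84, 2.19], [0.05, 2.79], [-1.13, 4.28], [0.06, 2.93], [-2.69, 2.69]. Speed limits (rad/s): [2.22, 2.22, 2.79, 3.14, 3.14, 3.14].

INTERFACE

Orientations are given as [roll, pitch, yaw] about the fixed x, y, z axes, in that order (R = Rz(yaw) Ry(pitch) Rx(roll)).
In Python, from cell import * gives the robot as it stands.
- The arm moves only by the tool step_arm, never from a script. Its argument "steps" is a list of rows, each a list of 4 numbers: the shift along the tool's x, y, z in units of 50 mm (1.0 is 50 mm), then the turn about the tool's x in units of 8 degrees (1.0 is 8 degrees). A call has 1 to 20 rows; each row shifts and turns the commanded pose from where the row before left it, along the tool's axes as they then stand; what a row does not reach is not made up. A row lasts 1/8 s, in which the tool goes at most 62.5 mm and 10.7 degrees, less where a joint would pass 70% of its speed; a pose out of reach is approached as far as the arm can. A call is refused whole if a number of a shift passes 1 or a number of a turn 1, either way. A call with a gripper value outside its range is refused whole. "jaw" is the closure, from 0 (fully open) to 1 (shut), set as the call begins (left out, the last holds). The fingers move at their own pace and stop on an object; the grip force is fixed at half the most. Time passes only in rows, so rows that do not move let the fingers close. It gives the time, the measured TCP pose, the force and the opening at its end, in the units of the state.
- state(): the state, without advancing time (a new reading comes with each control period).
- read_camera(name): name is "side" or "top"; returns the picture (384x512x3 uint8, red, green, blue); there is no depth.
- camera_info(name): a dict with "mtx" (3x3 intrinsics, pixels), "eye" and "attitude" of the camera in the world. Camera axes: x right, y down, z forward; pixel columns grow to the right and rows downward; lengths in mm; the calibration is good to about 2 mm. A picture is of the moment at which its call begins. camera_info takes no time and is no camera call.
- job_done(): hands the job in, once; it reports no verdict.
The state is a dict: "t": time; "joints": joint angles; "qvel": joint speeds; "tau": joint torques, N m; "eef_pos": TCP position; "tcp_rot": TCP orientation; "ft_force": force on the tool from outside, world axes, zero at the start; "moment": the same for the moment, N m; "opening": opening from 0.0 (shut) to 1.0 (fully open).
Only numpy, scipy, OpenCV 4.12 (cv2) and the standard library are available. Lean on these libraries where they do the work, as an engineer would, in place of code of your own. Each camera call takes 0.05 s, during which the arm holds its last target.

TASK

Pick up the small steel weighing chute from the tray without spilling what is in it and tip it at the mouth of the open grinding jar, so that all five steel balls run down the chute into the jar. Then set the empty chute down, right way up, flat in the tray again, and put the jar's lid from the tray on the jar, fully home. Set things down rather than dropping them, and leave the jar standing where it is and everything else on the bench undisturbed.

Things in the scene. Friction and masses are not known exactly. Their poses are not given: they have to be found in the camera images.
- tray: Low open metal bench tray, fixed to the bench, 260 x 320 mm outside; rim 15 mm high over the bench, 3 mm thick. Origin: centre of its underside; x across its 260 mm side, y along its 320 mm side, z up. Its flat floor is 3 mm above the bench. The chute, the lid and a spatula lie in it.
- chute: Open-topped steel weighing chute, a straight channel 150 mm long, 26 mm wide outside, 22 inside (flat parallel sides), 30 mm high, 0.15 kg, lying level in the tray with the five balls in it. Origin: centre of the underside; x points along it to the open spout end (x = +75 mm), z up. The rear end (x = -75) is closed; a flat thumb tab sticks out 35 mm behind it at rim height.
- chute_spout (a point): Middle of the inner floor's edge at the chute's open spout end: 75 mm ahead of the chute's origin, 9 mm above its underside; axes as the chute's. The inner floor is flat, 2 mm above the underside, then rises by 7 mm over the last 40 mm. The sides' top edge slopes down from 30 mm at x = +25 to 19 mm at the spout.
- chute_grip (a point): Where to hold the chute, across its 26 mm: between its two sides, 12 mm behind its origin, 20 mm above its underside; axes as the chute's. It balances here. The balls roll to and fro but stay in if it is carried within 5 degrees of level without jerks; tipped nose down they pass the raised spout from about 10 degrees on and have all run out by 20 to 25.
- jar: The open grinding jar: plain steel cylinder, 62 mm outside diameter, 60 mm high, 0.65 kg, loose on the bench, with a bore of 46 mm diameter, 52 mm deep, open at the top. Origin: centre of its underside, z up. It stands in one of two places, the closed jar in the other.
- jar_mouth (a point): Centre of the jar's open mouth, level with its rim, 60 mm above the jar's underside; axes as the jar's.
- lid: The open jar's lid, knob up in the tray: steel disc 62 mm in diameter, 8 mm thick, with a plug (41 mm diameter, 5 mm deep) beneath that drops into the jar's bore, 0.16 kg. Origin: centre of the plug's underside, z up; disc from 5 to 13 mm, round knob (24 mm diameter) from 18 to 33 mm on a thinner neck. Fully home on the jar, its origin is 5 mm below the mouth.
- lid_knob (a point): Centre of the lid's knob, 25 mm above the lid's origin, 8 mm below the knob's top.
- closed_jar: Bystander: a second grinding jar of the same size that already has its lid and knob on (88 mm high in all). Origin: centre of the underside.
- spatula: Bystander: small steel lab spatula, 170 mm long, lying in the tray along the tray's -x edge.
- stock_bottle: Bystander: closed white plastic jar, 60 mm diameter, 85 mm high. Origin: centre of the underside.
- vial: Bystander: small capped glass vial, 25 mm diameter, 57 mm high. Origin: centre of the underside.
- brush: Bystander: wooden brush, 160 mm long, lying on the bench near the robot.
- ball1_center (a point): Centre of one of the five loose steel grinding balls, 15 mm diameter, 14 g, lying one behind the other in the chute at the start (this one rearmost).
- ball2_center (a point): Centre of one of the five loose steel grinding balls, 15 mm diameter, 14 g, lying one behind the other in the chute at the start.
- ball3_center (a point): Centre of one of the five loose steel grinding balls, 15 mm diameter, 14 g, lying one behind the other in the chute at the start.
- ball4_center (a point): Centre of one of the five loose steel grinding balls, 15 mm diameter, 14 g, lying one behind the other in the chute at the start.
- ball5_center (a point): Centre of one of the five loose steel grinding balls, 15 mm diameter, 14 g, lying one behind the other in the chute at the start (this one nearest the spout).
Not all that is in view belongs to the job. What is shaped like the jar but orange is not meant.

How it is judged:
By the outcome, as a careful person would: the job done as asked, in the order asked, and still so for the second after the job is handed in, with the robot touching nothing.
It also fails if it takes over 64 s, if anything falls off the work surface, if the arm or the gripper's body presses on something with over 40 N, if the wrist force passes 120 N, or if a joint passes its speed limit or range.

## Working session

There is one attempt and no reset: what is moved stays moved. The work goes in short steps, Python scripts to look and compute and a tool call to move; the robot and the scene stay as the last step left them, time stands still between calls to the robot, and variables do not carry over. Pictures are saved under pics/ and viewed, and the job is handed in when it is done.

Besides the shell and the picture viewer there is one more tool, called after "Call:" in YAML: its name, and indented under it one key for each argument. step_arm: Moves the arm, as the interface text tells. Its arguments: {"type":"object","properties":{"steps":{"type":"array","items":{"type":"array","items":{"type":"number"}}},"jaw":{"type":"number"}},"required":["steps"]}

```bash
ls; mkdir -p pics; python3 - <<'E'
from cell import *
import cv2
print(state())
for n in("side","top"):
    print(n,camera_info(n)); cv2.imwrite(f"pics/{n}0.png",read_camera(n)[:,:,::-1])
E
```

```text
pics
{'t': 0.0, 'joints': array([ 1.07040288e+00,  4.91581106e-01,  1.55943801e+00,  1.05814267e-05,
        1.09167536e+00, -1.05613880e-01]), 'qvel': array([-6.97718431e-04, -6.48462385e-05, -1.17935719e-03,  1.30509311e-04,
       -3.19358596e-04, -6.83967839e-04]), 'tau': array([ 2.86881921e-03, -6.12672687e+01, -2.58178926e+01,  6.93400763e-02,
        4.81777894e-02, -1.62498009e-04]), 'eef_pos': array([240.25113954, 576.72838128, 214.05229513]), 'tcp_rot': array([-1.68492732,  1.56969446, -2.07971177]), 'ft_force': array([-0.02590445, -0.22969784,  0.42885759]), 'moment': array([-0.03890748,  0.03224379, -0.00450547]), 'opening': 1.0009666435090463}
side {'mtx': array([[363.91004028,   0.        , 259.72720868],
       [  0.        , 363.91004028, 194.66036545],
       [  0.        ,   0.        ,   1.        ]]), 'eye': array([294.44312412, 529.9553034 , 424.71116583]), 'attitude': array([-2.11411564, -0.00541685, -2.64713825])}
top {'mtx': array([[483.79413384,   0.        , 251.38850033],
       [  0.        , 483.79413384, 191.60812321],
       [  0.        ,   0.        ,   1.        ]]), 'eye': array([ 510.745427  ,  -15.12376883, 1038.19095753]), 'attitude': array([-3.07298027, -0.01449972, -1.57064598])}
```

View pics/side0.png

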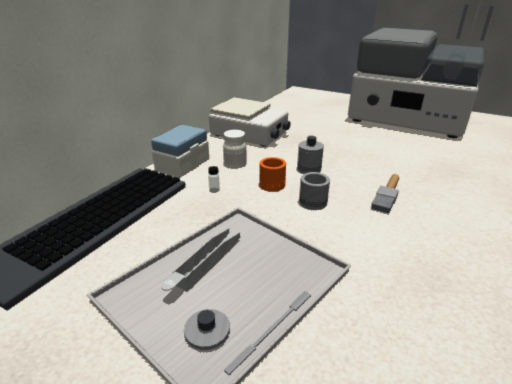

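View pics/top0.png

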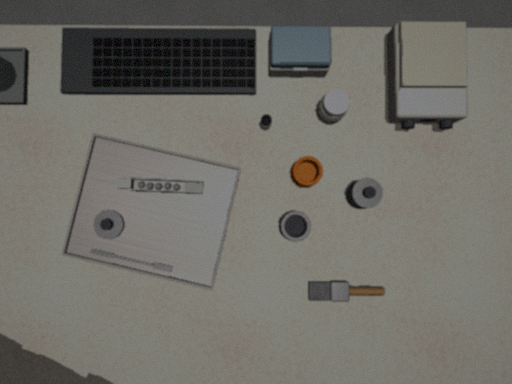

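The top view has three jar-shaped things. The grey open one at (295,226) fits the description. The orange one at (307,171) is excluded, and the one at (365,193) is closed with a knob. I'll enlarge to confirm.

```bash
cat > h.py <<'E'
import numpy as np
from scipy.spatial.transform import Rotation as R
from cell import *
def cam(n):
    c=camera_info(n); return c["mtx"],np.array(c["eye"]),R.from_euler("xyz",c["attitude"]).as_matrix()
def px2w(n,u,v,z):
    K,e,A=cam(n); d=A@np.linalg.inv(K)@np.array([u,v,1.]); return e+d*(z-e[2])/d[2]
def w2px(n,p):
    K,e,A=cam(n); q=K@(A.T@(np.array(p,float)-e)); return q[:2]/q[2]
E
python3 - <<'E'
import cv2
t=cv2.imread("pics/top0.png"); s=cv2.imread("pics/side0.png")
def c(i,x,y,w,h,k,n): cv2.imwrite(n,cv2.resize(i[y:y+h,x:x+w],None,fx=k,fy=k,interpolation=cv2.INTER_CUBIC))
c(t,60,130,190,160,4,"pics/c1.png")
c(t,250,140,150,110,5,"pics/c2.png")
c(s,90,205,265,175,3,"pics/c3.png")
c(s,200,120,150,100,5,"pics/c4.png")
E
```

```text
(no output)
```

View pics/c1.png

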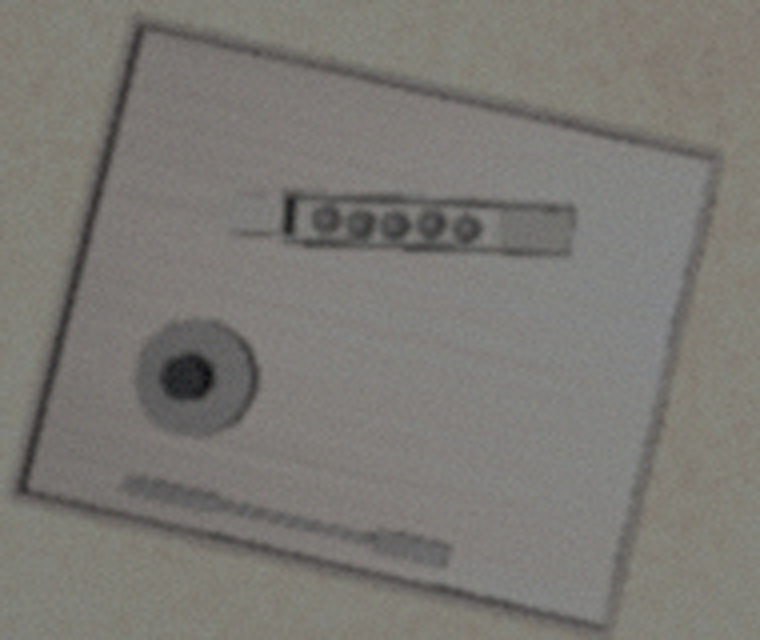

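View pics/c2.png

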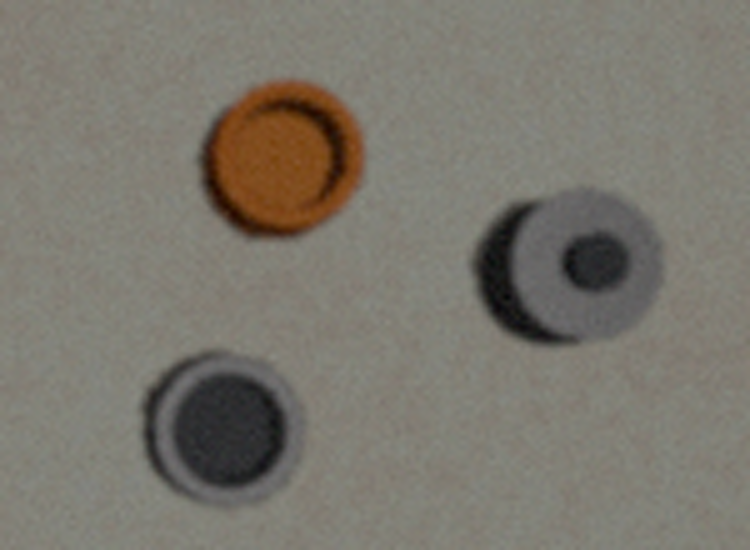

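View pics/c3.png

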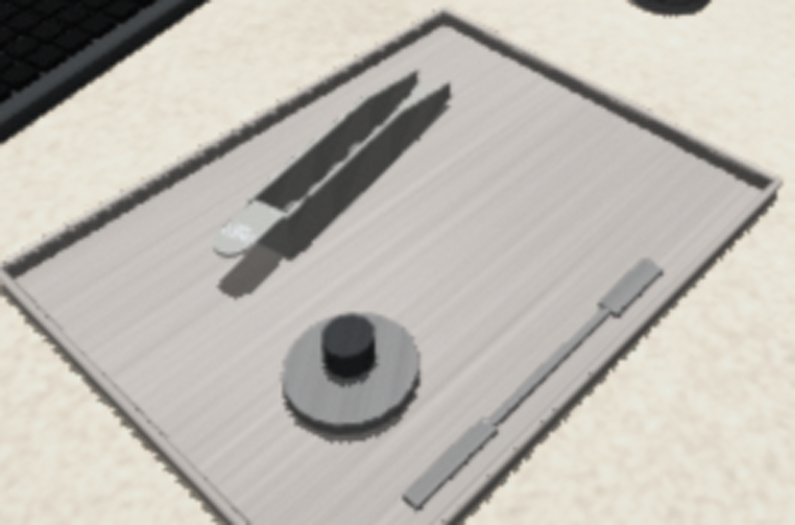

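View pics/c4.png

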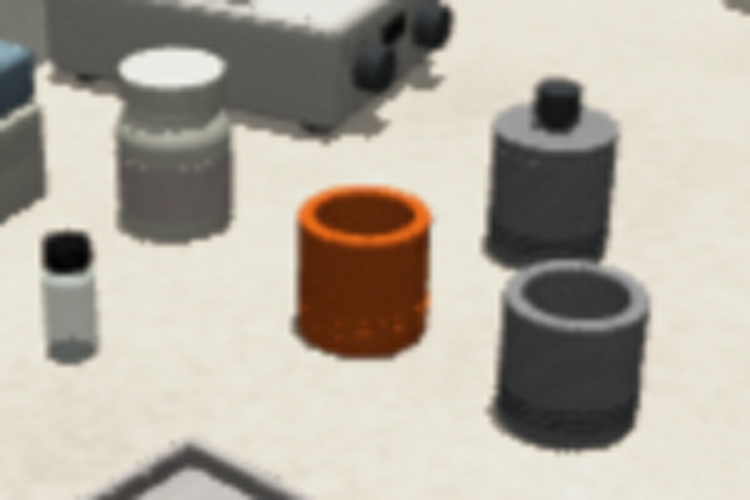

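```bash
python3 - <<'E'
from h import *
def q(x,y,z,o=(60,130),k=4): return px2w("top",o[0]+(x+.5)/k-.5,o[1]+(y+.5)/k-.5,z)
P={k:q(*v) for k,v in dict(rl=(285,192,33),rr=(285,243,33),sl=(575,207,22),sr=(570,255,22),lidd=(194,378,16),knob=(188,377,36),t0=(140,22,15),t1=(718,155,15),t2=(608,627,15),t3=(20,490,15)).items()}
P["jar"]=q(229,431,60,(250,140),5); P["orange"]=q(287,157,60,(250,140),5);P["closed"]=q(597,260,88,(250,140),5)
P["vial"]=px2w("top",266,119,57);P["stock"]=px2w("top",336,100,85)
for k,v in P.items(): print(k,v.round(1), w2px("side",v).round(1))
r=(P["rl"]+P["rr"])/2; s=(P["sl"]+P["sr"])/2; d=(s-r)[:2]; print(np.linalg.norm(d),np.degrees(np.arctan2(d[1],d[0])), (r+s)/2)
print(np.linalg.norm(P["t1"]-P["t0"]),np.linalg.norm(P["t3"]-P["t0"]))
s=state(); print(R.from_euler("xyz",s["tcp_rot"]).as_matrix().round(3))
E
```

```text
rl [608.7 220.9  33. ] [174.3 270.3]
rr [582.1 220.5  33. ] [188.2 276. ]
sl [602.1  71.3  22. ] [230.1 227. ]
sr [576.7  73.7  22. ] [241.1 231.6]
lidd [512.2 270.8  16. ] [207.5 325.7]
knob [512.7 268.3  36. ] [207.3 314.2]
t0 [701.1 303.6  15. ] [ 91.5 292.3]
t1 [630.6  -3.9  15. ] [238.  206.8]
t2 [382.5  53.1  15. ] [347.6 262.3]
t3 [453.8 360.5  15. ] [203.8 405.6]
jar [ 508.9 -118.2   60. ] [315.4 178.1]
orange [ 620.2 -142.5   60. ] [273.1 162.3]
closed [ 576.3 -261.3   88. ] [311.3 136.9]
vial [727.8 -59.4  57. ] [213.1 167.6]
stock [ 760.7 -198.7   85. ] [233.3 132.7]
148.34614543017568 -92.31494761440115 [592.40435158 146.60178759  27.5       ]
315.4256560973413 253.77057267178037
[[-0.     0.385  0.923]
 [-0.001  0.923 -0.385]
 [-1.    -0.001 -0.   ]]
```

The open jar is the grey one, with its rim centred at (295.4,225.6) in the top view and its dark bore visible in both enlarged crops. The one at (365,193) has a lid and knob, and the orange one is excluded. The five balls lie in the chute, with the spout toward image right.

The moves can only turn about the vertical tool axis, so the gripper can't pitch the chute rigidly. First I'll pick it up level.

```bash
cat >> h.py <<'E'
def yaw():
    M=R.from_euler("xyz",state()["tcp_rot"]).as_matrix(); return np.degrees(np.arctan2(M[1,1],M[0,1]))
def plan(tx,ty,tz,tyaw=None,n=10,ramp=0):
    s=state(); p=np.array(s["eef_pos"]); y=yaw(); tyaw=y if tyaw is None else tyaw
    w=np.ones(n)
    for i in range(ramp): w[i]=w[-1-i]=(i+1)/(ramp+1)
    w/=w.sum(); D=np.array([tx,ty,tz])-p; dy=(tyaw-y+180)%360-180; a=y
    print("at",p.round(1),"yaw",round(y,1),"D",D.round(1),"dyaw",round(dy,1))
    for k in w:
        d=D*k; t=np.radians(a); Y=np.array([np.cos(t),np.sin(t),0]); Z=np.array([np.sin(t),-np.cos(t),0])
        print([round(float(v),2) for v in (-d[2]/50,d@Y/50,d@Z/50,-dy*k/8)]); a+=dy*k
E
python3 -c "
from h import *
plan(592.9,158.6,90,-2.3,14,2)"
```

```text
at [240.3 576.8 214.1] yaw 67.4 D [ 352.6 -418.2 -124.1] dyaw -69.7
[0.07, -0.14, 0.27, 0.24]
[0.14, -0.26, 0.55, 0.48]
[0.21, -0.33, 0.85, 0.73]
[0.21, -0.25, 0.88, 0.73]
[0.21, -0.16, 0.9, 0.73]
[0.21, -0.06, 0.91, 0.73]
[0.21, 0.03, 0.91, 0.73]
[0.21, 0.12, 0.9, 0.73]
[0.21, 0.21, 0.89, 0.73]
[0.21, 0.3, 0.86, 0.73]
[0.21, 0.39, 0.83, 0.73]
[0.21, 0.47, 0.78, 0.73]
[0.14, 0.36, 0.49, 0.48]
[0.07, 0.2, 0.23, 0.24]
```

Call:
step_arm:
  steps:
    - [0.07, -0.14, 0.27, 0.24]
    - [0.14, -0.26, 0.55, 0.48]
    - [0.21, -0.33, 0.85, 0.73]
    - [0.21, -0.25, 0.88, 0.73]
    - [0.21, -0.16, 0.9, 0.73]
    - [0.21, -0.06, 0.91, 0.73]
    - [0.21, 0.03, 0.91, 0.73]
    - [0.21, 0.12, 0.9, 0.73]
    - [0.21, 0.21, 0.89, 0.73]
    - [0.21, 0.3, 0.86, 0.73]
    - [0.21, 0.39, 0.83, 0.73]
    - [0.21, 0.47, 0.78, 0.73]
    - [0.14, 0.36, 0.49, 0.48]
    - [0.07, 0.2, 0.23, 0.24]
    - [0, 0, 0, 0]
  jaw: 0.35

```text
t: 1.98
eef_pos: [592.6, 157.1, 88.3]
tcp_rot: [-1.518, 1.57, -3.134]
ft_force: [-0.7, 0.6, 0.0]
opening: 0.649
```

```bash
python3 - <<'E'
from h import *
import cv2
i=read_camera("side")[:,:,::-1]; cv2.imwrite("pics/s1.png",cv2.resize(i,None,fx=1.5,fy=1.5))
plan(592.9,158.6,8,-2.3,6,2)
E
```

```text
at [592.2 157.9  88.6] yaw -2.5 D [  0.7   0.7 -80.6] dyaw 0.2
[0.13, 0.0, -0.0, -0.0]
[0.27, 0.0, -0.0, -0.0]
[0.4, 0.0, -0.0, -0.01]
[0.4, 0.0, -0.0, -0.01]
[0.27, 0.0, -0.0, -0.0]
[0.13, 0.0, -0.0, -0.0]
```

View pics/s1.png

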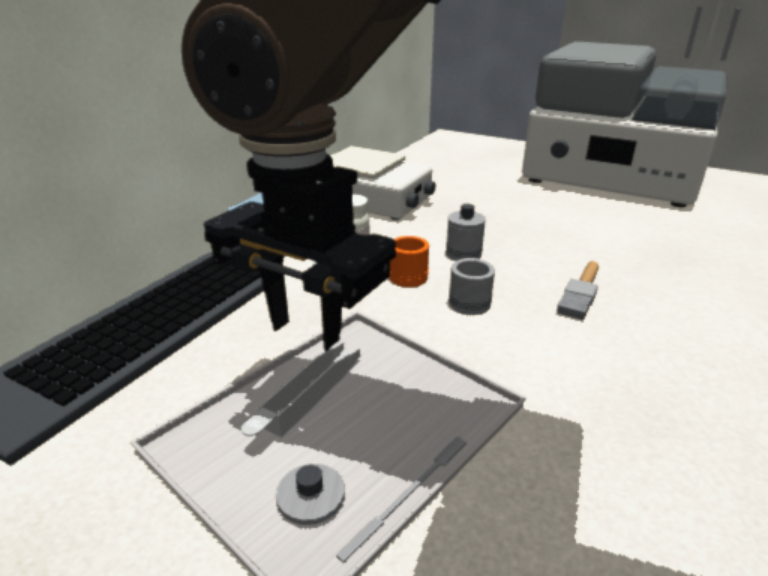

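The fingers straddle the chute (about (300,370) in the 1.5x picture). I'll go down, then close.

Call:
step_arm:
  steps:
    - [0.13, 0, 0, 0]
    - [0.3, 0, 0, 0]
    - [0.4, 0, 0, 0]
    - [0.4, 0, 0, 0]
    - [0.25, 0, 0, 0]
    - [0.13, 0, 0, 0]
    - [0, 0, 0, 0]
    - [0, 0, 0, 0]

```text
t: 3.02
eef_pos: [593.0, 158.0, 8.7]
tcp_rot: [1.834, 1.57, 0.219]
ft_force: [-0.1, 0.5, 0.2]
opening: 0.648
```

Call:
step_arm:
  steps:
    - [0, 0, 0, 0]
    - [0, 0, 0, 0]
    - [0, 0, 0, 0]
    - [0, 0, 0, 0]
  jaw: 0.68

```text
t: 3.52
eef_pos: [592.7, 157.9, 8.2]
tcp_rot: [2.074, 1.571, 0.459]
ft_force: [0.1, -0.6, 0.4]
opening: 0.331
```

Call:
step_arm:
  steps:
    - [0, 0, 0, 0]
    - [0, 0, 0, 0]
    - [0, 0, 0, 0]
    - [0, 0, 0, 0]
  jaw: 1

```text
t: 4.03
eef_pos: [592.8, 157.9, 8.2]
tcp_rot: [1.879, 1.57, 0.264]
ft_force: [0.2, -0.1, 0.3]
opening: 0.268
```

Call:
step_arm:
  steps:
    - [-0.03, 0, 0, 0]
    - [-0.06, 0, 0, 0]
    - [-0.1, 0, 0, 0]
    - [-0.15, 0, 0, 0]
    - [-0.15, 0, 0, 0]
    - [-0.15, 0, 0, 0]
    - [-0.15, 0, 0, 0]
    - [-0.1, 0, 0, 0]
    - [-0.05, 0, 0, 0]
    - [0, 0, 0, 0]

```text
t: 5.28
eef_pos: [592.6, 157.9, 55.2]
tcp_rot: [2.313, 1.571, 0.698]
ft_force: [0.4, -0.6, -2.1]
opening: 0.272
```

```bash
python3 - <<'E'
from h import *
import cv2
i=read_camera("side")[:,:,::-1]; cv2.imwrite("pics/s2.png",cv2.resize(i[130:330,100:350],None,fx=3,fy=3,interpolation=cv2.INTER_CUBIC))
i=read_camera("top")[:,:,::-1]; cv2.imwrite("pics/t2.png",cv2.resize(i[120:290,60:260],None,fx=3,fy=3,interpolation=cv2.INTER_CUBIC))
print(state())
E
```

```text
{'t': 5.375, 'joints': array([1.52656434e-01, 6.66193797e-01, 1.72999148e+00, 7.81508785e-05,
       7.45704375e-01, 1.96935923e-01]), 'qvel': array([ 0.00089111, -0.00014837,  0.00034202,  0.00011716,  0.00041458,
       -0.00022727]), 'tau': array([ 8.00190610e-03, -6.63666844e+01, -1.90767342e+01,  6.11560978e-02,
        2.34175532e-02,  5.12043221e-05]), 'eef_pos': array([592.54644709, 157.8552805 ,  54.92311324]), 'tcp_rot': array([-1.5504785 ,  1.57049464,  3.11757358]), 'ft_force': array([-0.00416539, -0.56511785, -2.29147734]), 'moment': array([-0.03843873,  0.00725498,  0.06007529]), 'opening': 0.27212795934377754}
```

View pics/s2.png

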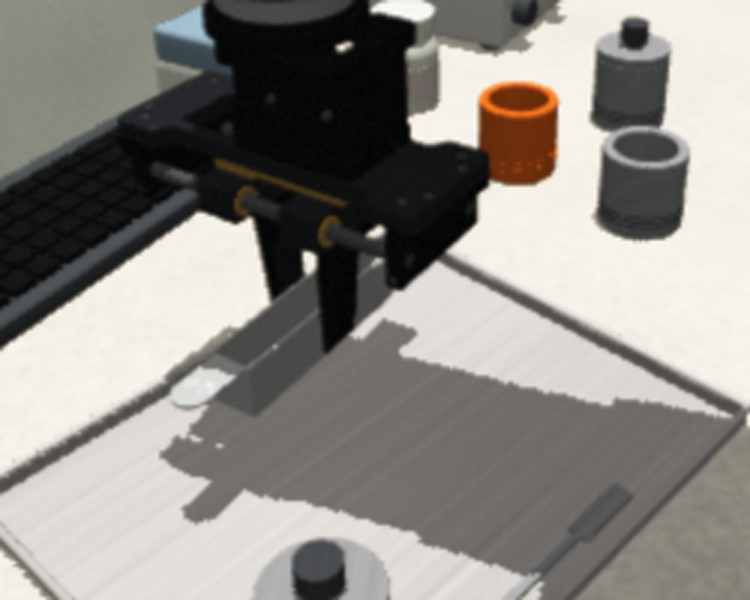

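View pics/t2.png

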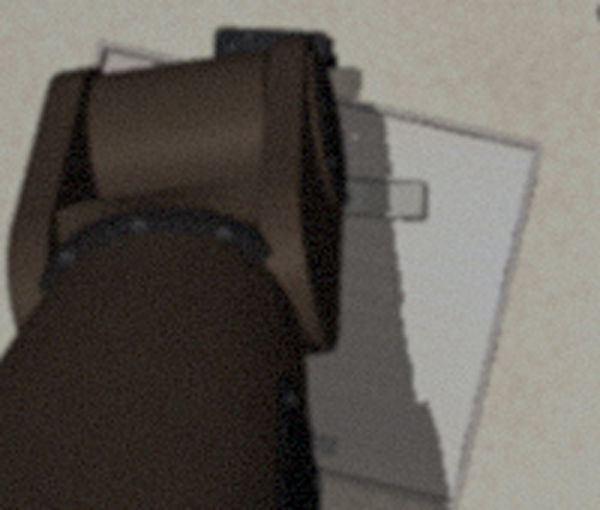

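```bash
python3 - <<'E'
from h import *
print(px2w("top",60+427.5/3-.5,120+181.5/3-.5,68.8),px2w("top",60+427.5/3-.5,120+219/3-.5,68.8),yaw(),state()["eef_pos"])
E
```

```text
[600.63320517  70.06452947  68.8       ] [575.46493186  69.88483756  68.8       ] -2.5403177374959247 [592.54644709 157.8552805   54.92311324]
```

```bash
python3 -c "
from h import *
plan(596.8,-137.4,112,-102.3,28,4)"
```

```text
at [592.5 157.9  54.9] yaw -2.5 D [   4.3 -295.3   57.1] dyaw -99.8
[-0.01, 0.0, 0.05, 0.1]
[-0.02, 0.01, 0.1, 0.21]
[-0.03, 0.02, 0.15, 0.31]
[-0.04, 0.03, 0.19, 0.42]
[-0.05, 0.05, 0.24, 0.52]
[-0.05, 0.07, 0.24, 0.52]
[-0.05, 0.08, 0.23, 0.52]
[-0.05, 0.1, 0.22, 0.52]
[-0.05, 0.12, 0.22, 0.52]
[-0.05, 0.13, 0.21, 0.52]
[-0.05, 0.15, 0.2, 0.52]
[-0.05, 0.16, 0.19, 0.52]
[-0.05, 0.17, 0.17, 0.52]
[-0.05, 0.19, 0.16, 0.52]
[-0.05, 0.2, 0.15, 0.52]
[-0.05, 0.21, 0.13, 0.52]
[-0.05, 0.22, 0.12, 0.52]
[-0.05, 0.22, 0.1, 0.52]
[-0.05, 0.23, 0.08, 0.52]
[-0.05, 0.24, 0.07, 0.52]
[-0.05, 0.24, 0.05, 0.52]
[-0.05, 0.24, 0.03, 0.52]
[-0.05, 0.25, 0.02, 0.52]
[-0.05, 0.25, -0.0, 0.52]
[-0.04, 0.2, -0.02, 0.42]
[-0.03, 0.15, -0.02, 0.31]
[-0.02, 0.1, -0.02, 0.21]
[-0.01, 0.05, -0.01, 0.1]
```

Call:
step_arm:
  steps:
    - [-0.01, 0, 0.05, 0.1]
    - [-0.02, 0.01, 0.1, 0.21]
    - [-0.03, 0.02, 0.15, 0.31]
    - [-0.04, 0.03, 0.19, 0.42]
    - [-0.05, 0.05, 0.24, 0.52]
    - [-0.05, 0.07, 0.24, 0.52]
    - [-0.05, 0.08, 0.23, 0.52]
    - [-0.05, 0.1, 0.22, 0.52]
    - [-0.05, 0.12, 0.22, 0.52]
    - [-0.05, 0.13, 0.21, 0.52]
    - [-0.05, 0.15, 0.2, 0.52]
    - [-0.05, 0.16, 0.19, 0.52]
    - [-0.05, 0.17, 0.17, 0.52]
    - [-0.05, 0.19, 0.16, 0.52]
    - [-0.05, 0.2, 0.15, 0.52]
    - [-0.05, 0.21, 0.13, 0.52]
    - [-0.05, 0.22, 0.12, 0.52]
    - [-0.05, 0.22, 0.1, 0.52]
    - [-0.05, 0.23, 0.08, 0.52]
    - [-0.05, 0.24, 0.07, 0.52]

```text
t: 7.88
eef_pos: [596.1, -65.1, 100.3]
tcp_rot: [-2.195, 1.571, 1.162]
ft_force: [-0.8, -0.4, -1.9]
opening: 0.27
```

Call:
step_arm:
  steps:
    - [-0.05, 0.24, 0.05, 0.52]
    - [-0.05, 0.24, 0.03, 0.52]
    - [-0.05, 0.25, 0.02, 0.52]
    - [-0.05, 0.25, 0, 0.52]
    - [-0.04, 0.2, -0.02, 0.42]
    - [-0.03, 0.15, -0.02, 0.31]
    - [-0.02, 0.1, -0.02, 0.21]
    - [-0.01, 0.05, -0.01, 0.1]
    - [0, 0, 0, 0]
    - [0, 0, 0, 0]

```text
t: 9.12
eef_pos: [597.1, -138.6, 115.0]
tcp_rot: [-0.638, 1.571, 2.288]
ft_force: [0.1, -0.2, -1.8]
opening: 0.265
```

```bash
python3 - <<'E'
from h import *
import cv2
i=read_camera("side")[:,:,::-1]; cv2.imwrite("pics/s3.png",cv2.resize(i[80:250,180:380],None,fx=4,fy=4,interpolation=cv2.INTER_CUBIC)[:600])
i=read_camera("top")[:,:,::-1]; cv2.imwrite("pics/t3.png",cv2.resize(i[100:260,230:430],None,fx=3.7,fy=3.7,interpolation=cv2.INTER_CUBIC))
plan(596.8,-137.4,67,-102.3,8,2)
E
```

```text
at [ 597.1 -138.6  115.1] yaw -102.4 D [ -0.3   1.2 -48.1] dyaw 0.1
[0.05, -0.0, 0.0, -0.0]
[0.11, -0.0, 0.0, -0.0]
[0.16, -0.0, 0.0, -0.0]
[0.16, -0.0, 0.0, -0.0]
[0.16, -0.0, 0.0, -0.0]
[0.16, -0.0, 0.0, -0.0]
[0.11, -0.0, 0.0, -0.0]
[0.05, -0.0, 0.0, -0.0]
```

View pics/s3.png

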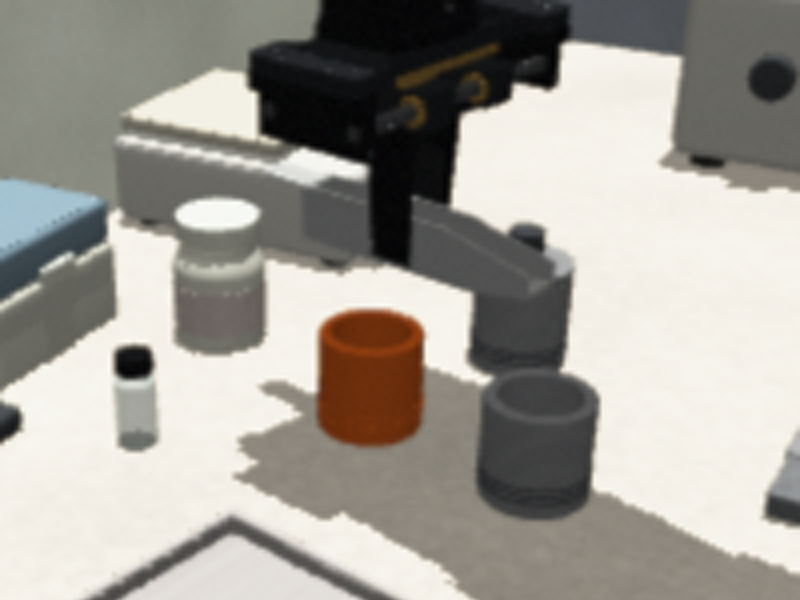

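View pics/t3.png

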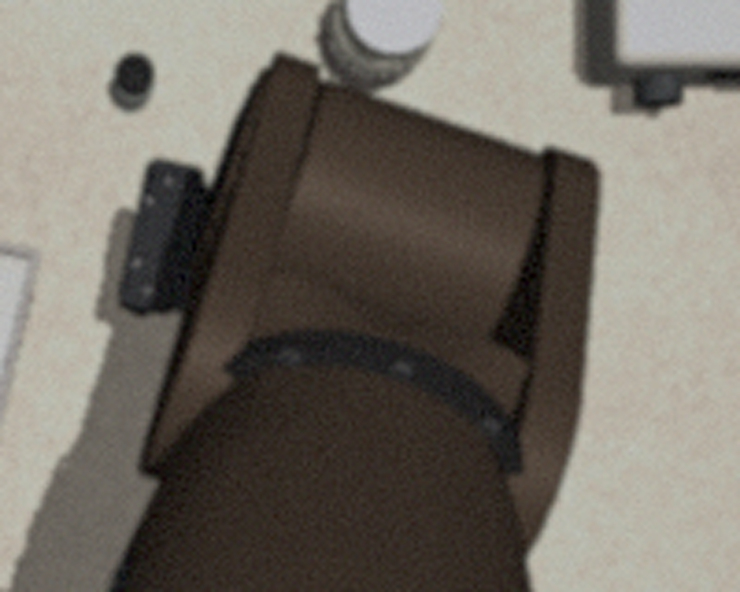

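```bash
python3 - <<'E'
from h import *
y=np.radians(yaw()); h=np.array([np.sin(y),-np.cos(y),0]); L=np.array([np.cos(y),np.sin(y),0])
p=state()["eef_pos"]; o=p+12*h; o[2]-=5.2
for n,x,yy,z in (("rear top",-75,1,30),("rear bot",-75,1,0),("kink",25,1,30),("spout top",75,1,19),("spout bot",75,1,0)):
    for sgn in (1,-1):
        print(n,sgn,((w2px("side",o+x*h+sgn*13*L+[0,0,z])-[180,80])*4).round())
E
```

```text
rear top 1 [337. 172.]
rear top -1 [306. 184.]
rear bot 1 [336. 222.]
rear bot -1 [306. 235.]
kink 1 [483. 216.]
kink -1 [453. 230.]
spout top 1 [562. 261.]
spout top -1 [534. 277.]
spout bot 1 [559. 295.]
spout bot -1 [531. 311.]
```

The chute hangs level: its corners fit the level prediction, and the force shows the 2 N load. I'll lower it until its flat underside bridges the two equally high rims.

Call:
step_arm:
  steps:
    - [0.05, -0.02, 0, 0]
    - [0.1, 0, 0, 0]
    - [0.15, 0, 0, 0]
    - [0.18, 0, 0, 0]
    - [0.18, 0, 0, 0]
    - [0.15, 0, 0, 0]
    - [0.1, 0, 0, 0]
    - [0.04, 0, 0, 0]
    - [0.02, 0, 0, 0]
    - [0, 0, 0, 0]
    - [0, 0, 0, 0]

```text
t: 10.6
eef_pos: [597.4, -137.9, 66.8]
tcp_rot: [-3.101, 1.57, -0.175]
ft_force: [0.3, -1.2, -2.3]
opening: 0.276
```

```bash
python3 - <<'E'
from h import *
import cv2
i=read_camera("side")[:,:,::-1]; cv2.imwrite("pics/s4.png",cv2.resize(i[100:250,200:380],None,fx=4,fy=4,interpolation=cv2.INTER_CUBIC)[:600])
s=state();print(s["eef_pos"],s["ft_force"],s["moment"])
E
```

```text
[ 597.42758358 -137.85324659   66.80710617] [-0.55167866 -0.0959982  -1.49807098] [-0.06117504  0.16378557  0.03782499]
```

View pics/s4.png

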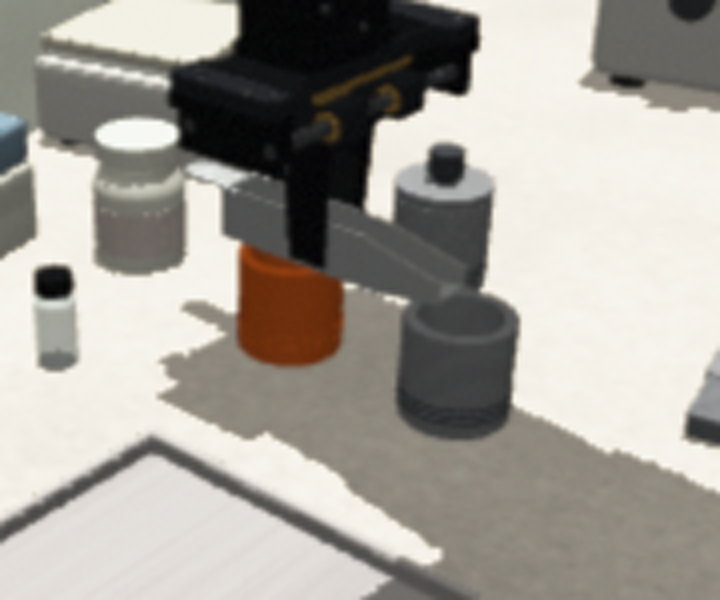

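Call:
step_arm:
  steps:
    - [0.01, 0, 0, 0]
    - [0.01, 0, 0, 0]
    - [0.01, 0, 0, 0]
    - [0, 0, 0, 0]
    - [0, 0, 0, 0]

```text
t: 11.28
eef_pos: [597.4, -137.8, 65.2]
tcp_rot: [-2.322, 1.571, 0.603]
ft_force: [-0.4, -0.6, -1.5]
opening: 0.272
```

Call:
step_arm:
  steps:
    - [0.01, 0, 0, 0]
    - [0, 0, 0, 0]
    - [0, 0, 0, 0]

```text
t: 11.65
eef_pos: [597.4, -137.8, 65.1]
tcp_rot: [-3.08, 1.57, -0.154]
ft_force: [-2.7, 0.4, 6.5]
opening: 0.268
```

Call:
step_arm:
  steps:
    - [-0.01, 0, 0, 0]
    - [0, 0, 0, 0]

```text
t: 11.9
eef_pos: [597.4, -137.8, 65.2]
tcp_rot: [-2.034, 1.571, 0.892]
ft_force: [-1.3, -0.3, 2.7]
opening: 0.275
```

Call:
step_arm:
  steps:
    - [0, 0, 0, 0]
    - [0, 0, 0, 0]
    - [0, 0, 0, 0]
  jaw: 0.6

```text
t: 12.28
eef_pos: [597.4, -137.8, 65.1]
tcp_rot: [-2.396, 1.571, 0.53]
ft_force: [-0.2, 0.0, 0.3]
opening: 0.397
```

```bash
python3 - <<'E'
from h import *
import cv2
i=read_camera("side")[:,:,::-1]; cv2.imwrite("pics/s5.png",cv2.resize(i[100:250,200:380],None,fx=4,fy=4,interpolation=cv2.INTER_CUBIC)[:600])
s=state();print(s["eef_pos"],s["ft_force"],s["moment"])
E
```

```text
[ 597.37021258 -137.82925404   65.10139095] [-0.16186257 -0.08557108 -1.39720912] [ 0.01029361  0.18154065 -0.0130553 ]
```

View pics/s5.png

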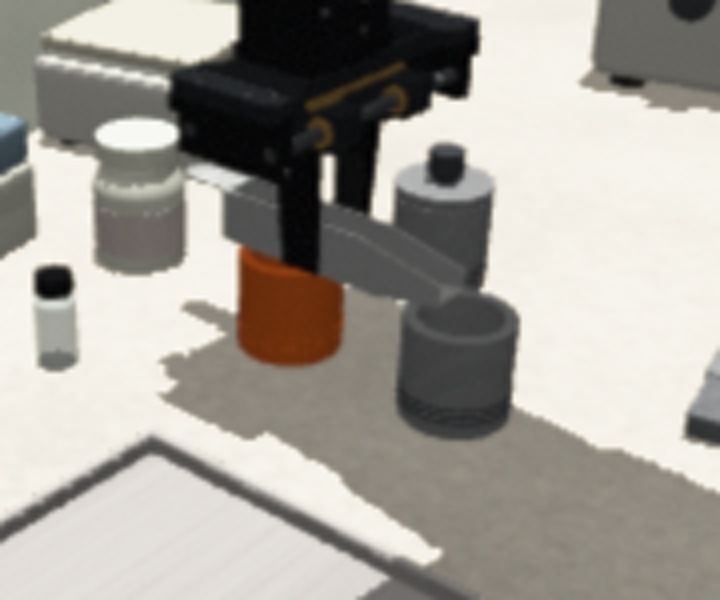

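Call:
step_arm:
  steps:
    - [-0.1, 0, 0, 0]
    - [-0.3, 0, 0, 0]
    - [-0.3, 0, 0, 0]
    - [-0.1, 0, 0, 0]
    - [0, 0, -0.2, 0]
    - [0, 0, -0.5, 0]
    - [0, 0, -0.5, 0]
    - [0, 0, -0.4, 0]
    - [0, 0, -0.2, 0]
    - [0, 0, 0, 0]
    - [0, 0, 0, 0]

```text
t: 13.7
eef_pos: [684.7, -157.0, 104.9]
tcp_rot: [-0.212, 1.57, 2.714]
ft_force: [0.1, 0.1, 0.3]
opening: 0.401
```

```bash
python3 - <<'E'
from h import *
import cv2
i=read_camera("side")[:,:,::-1]; cv2.imwrite("pics/s6.png",cv2.resize(i[100:220,200:350],None,fx=5,fy=5,interpolation=cv2.INTER_CUBIC)[:600])
i=read_camera("top")[:,:,::-1]; cv2.imwrite("pics/t6.png",cv2.resize(i[100:260,230:430],None,fx=3.7,fy=3.7,interpolation=cv2.INTER_CUBIC))
s=state();print(s["eef_pos"],s["ft_force"],yaw())
E
```

```text
[ 684.8285213  -157.02128052  105.27598621] [ 0.0777931   0.64620281 -0.45390095] -102.37877743225852
```

View pics/s6.png

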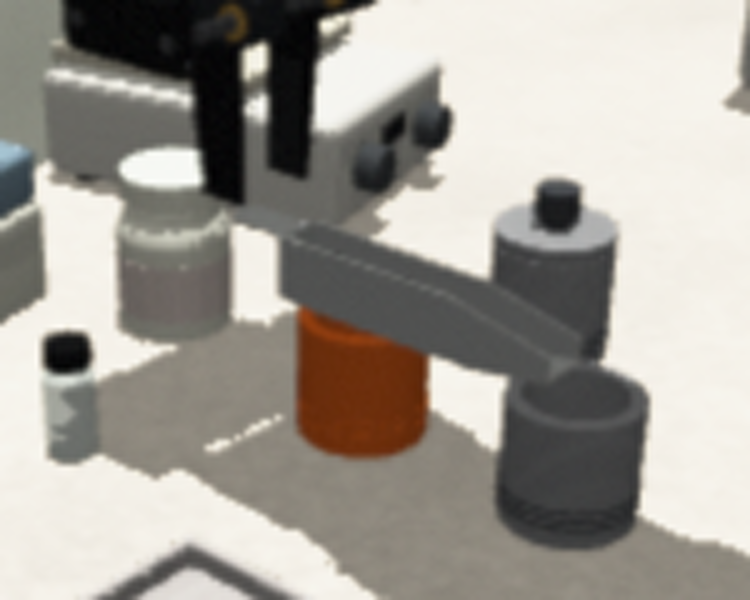

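View pics/t6.png

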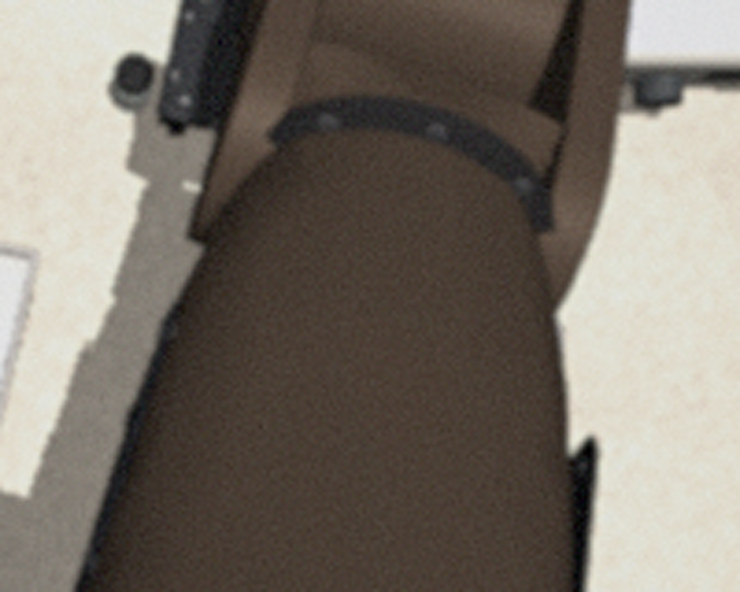

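Call:
step_arm:
  steps:
    - [0.1, 0, -0.05, 0]
    - [0.2, 0, 0, 0]
    - [0.15, 0, 0, 0]
    - [0.05, 0, 0, 0]
    - [0, 0, 0, 0]
    - [0, 0, 0, 0]

```text
t: 14.55
eef_pos: [687.8, -157.7, 80.3]
tcp_rot: [-2.991, 1.57, -0.065]
ft_force: [-0.2, -0.1, -0.0]
opening: 0.398
```

Call:
step_arm:
  steps:
    - [0, 0, 0, 0]
    - [0, 0, 0, 0]
    - [0, 0, 0, 0]
    - [0, 0, 0, 0]
  jaw: 0.74

```text
t: 15.05
eef_pos: [687.7, -157.7, 80.1]
tcp_rot: [-2.194, 1.571, 0.731]
ft_force: [1.1, -0.5, 1.0]
opening: 0.258
```

```bash
python3 - <<'E'
from h import *
import cv2
i=read_camera("side")[:,:,::-1]; cv2.imwrite("pics/s7.png",cv2.resize(i[110:210,215:335],None,fx=6,fy=6,interpolation=cv2.INTER_CUBIC)[:600])
s=state();print(s["eef_pos"],s["ft_force"],yaw())
E
```

```text
[ 687.70844115 -157.66037946   80.11907414] [-0.38473317 -0.01287019 -0.82994498] -102.37808436148147
```

View pics/s7.png

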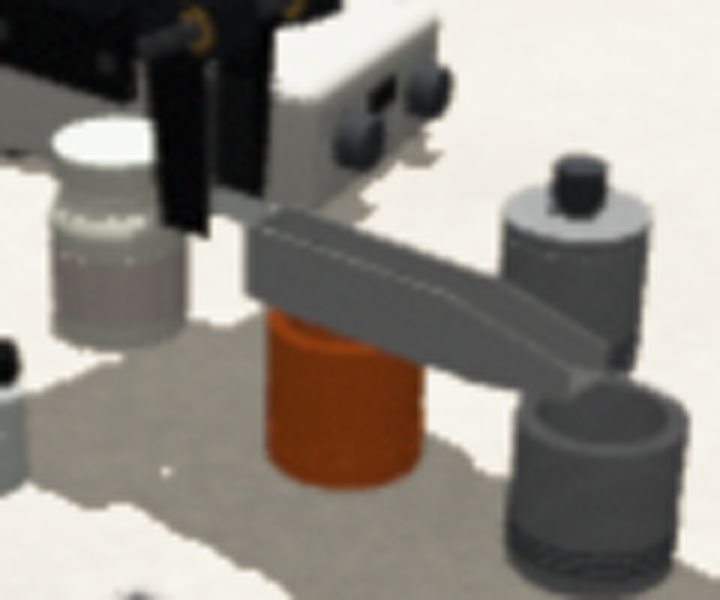

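Call:
step_arm:
  steps:
    - [0, 0, 0, 0]
    - [0, 0, 0, 0]
    - [0, 0, 0, 0]
  jaw: 0.79

```text
t: 15.48
eef_pos: [687.7, -157.7, 80.1]
tcp_rot: [-1.585, 1.571, 1.34]
ft_force: [-0.5, -0.0, -0.7]
opening: 0.21
```

Call:
step_arm:
  steps:
    - [0, 0, 0, 0]
    - [0, 0, 0, 0]
    - [0, 0, 0, 0]
  jaw: 0.83

```text
t: 15.85
eef_pos: [687.7, -157.7, 80.1]
tcp_rot: [-1.479, 1.571, 1.446]
ft_force: [-0.3, 0.6, -0.2]
opening: 0.181
```

Call:
step_arm:
  steps:
    - [0, 0, 0, 0]
    - [0, 0, 0, 0]
  jaw: 0.88

```text
t: 16.1
eef_pos: [687.7, -157.7, 80.1]
tcp_rot: [-1.273, 1.571, 1.652]
ft_force: [0.2, 0.2, -0.5]
opening: 0.184
```

```bash
python3 - <<'E'
from h import *
import cv2
i=read_camera("side")[:,:,::-1]; cv2.imwrite("pics/s8.png",cv2.resize(i[110:210,215:335],None,fx=6,fy=6,interpolation=cv2.INTER_CUBIC)[:600])
s=state();print(s["eef_pos"],s["ft_force"],s["opening"])
E
```

```text
[ 687.703571   -157.66485518   80.12449574] [-0.28292645 -0.99155416  0.99852354] 0.18412915978306607
```

View pics/s8.png

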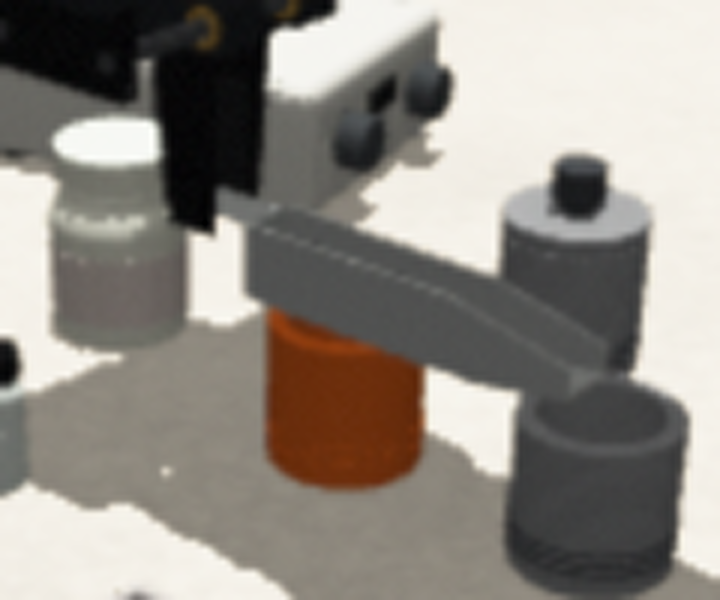

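The tab is held at its edges (17.5 mm). The small overlap should act as a hinge. I'll lift a little and check that the nose stays on the jar.

Call:
step_arm:
  steps:
    - [-0.04, 0, 0, 0]
    - [-0.06, 0, 0.01, 0]
    - [-0.06, 0, 0.01, 0]
    - [0, 0, 0, 0]
    - [0, 0, 0, 0]
  jaw: 1

```text
t: 16.77
eef_pos: [686.9, -157.5, 88.2]
tcp_rot: [-3.03, 1.57, -0.104]
ft_force: [0.2, -0.3, -0.7]
opening: 0.183
```

```bash
python3 - <<'E'
from h import *
import cv2
i=read_camera("side")[:,:,::-1]; cv2.imwrite("pics/s9.png",cv2.resize(i[110:210,215:335],None,fx=6,fy=6,interpolation=cv2.INTER_CUBIC)[:600])
s=state();print(s["eef_pos"],s["ft_force"],s["moment"],s["opening"])
E
```

```text
[ 686.88858053 -157.51949762   88.16268439] [ 0.89416509  0.31166399 -1.65367259] [-0.06947077  0.0232178   0.01309381] 0.18114968481360666
```

View pics/s9.png

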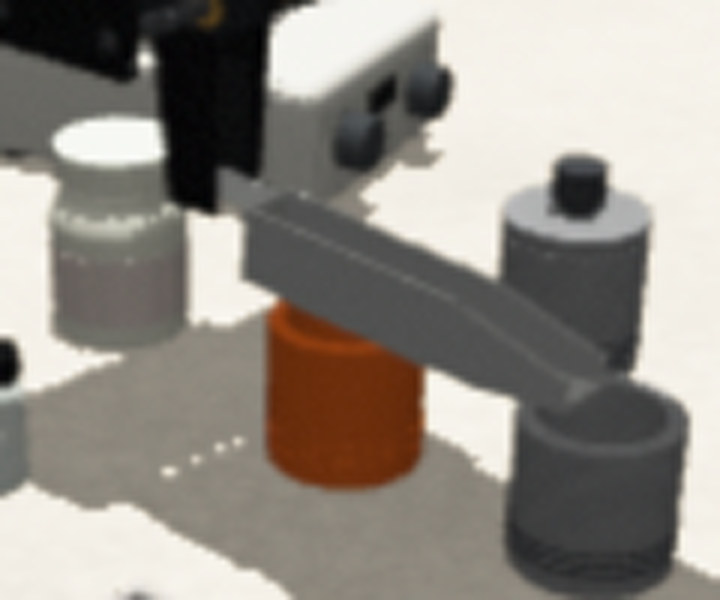

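The hinge works: the rear has risen, and the nose sits in the jar mouth at about (575,395). I'll keep tilting slowly along an arc about the rim.

Call:
step_arm:
  steps:
    - [-0.07, 0, 0.02, 0]
    - [-0.07, 0, 0.02, 0]
    - [-0.07, 0, 0.02, 0]
    - [-0.07, 0, 0.025, 0]
    - [-0.07, 0, 0.025, 0]
    - [-0.07, 0, 0.025, 0]
    - [-0.05, 0, 0.02, 0]
    - [0, 0, 0, 0]
    - [0, 0, 0, 0]
    - [0, 0, 0, 0]

```text
t: 18.08
eef_pos: [679.2, -155.8, 111.5]
tcp_rot: [-2.595, 1.571, 0.33]
ft_force: [0.2, 0.1, -0.8]
opening: 0.183
```

```bash
python3 - <<'E'
from h import *
import cv2
i=read_camera("side")[:,:,::-1]; cv2.imwrite("pics/s10.png",cv2.resize(i[90:210,215:335],None,fx=5,fy=5,interpolation=cv2.INTER_CUBIC)[:600])
s=state();print(s["eef_pos"],s["ft_force"],s["moment"],s["opening"])
E
```

```text
[ 679.22677735 -155.83076608  111.51755447] [ 0.61310356  0.29117085 -1.50752911] [-4.19661762e-02  3.23688370e-02 -4.02566851e-05] 0.18118680553204808
```

View pics/s10.png

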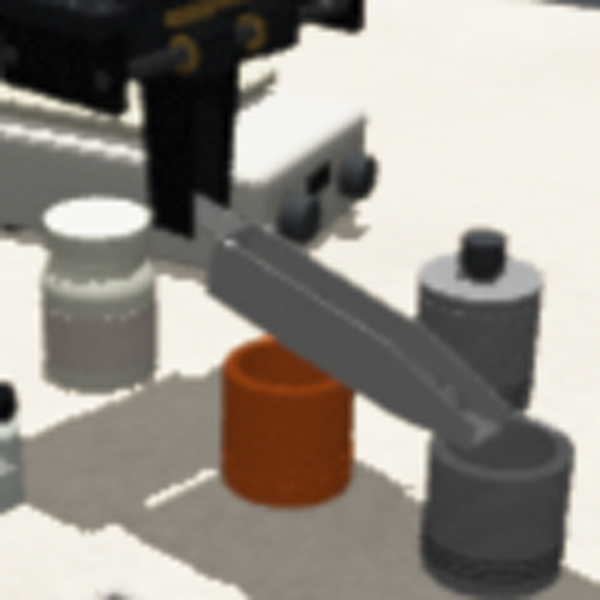

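Tilted about 13°, with balls gathered near the spout at about (465,395). Continuing to about 24°.

Call:
step_arm:
  steps:
    - [-0.06, 0, 0.025, 0]
    - [-0.06, 0, 0.03, 0]
    - [-0.06, 0, 0.03, 0]
    - [-0.06, 0, 0.03, 0]
    - [-0.06, 0, 0.03, 0]
    - [-0.06, 0, 0.03, 0]
    - [-0.06, 0, 0.035, 0]
    - [-0.06, 0, 0.035, 0]
    - [-0.06, 0, 0.035, 0]
    - [-0.04, 0, 0.02, 0]
    - [0, 0, 0, 0]
    - [0, 0, 0, 0]
    - [0, 0, 0, 0]
    - [0, 0, 0, 0]

```text
t: 19.88
eef_pos: [664.5, -152.6, 140.5]
tcp_rot: [-0.822, 1.571, 2.104]
ft_force: [-0.3, 0.1, -2.1]
opening: 0.185
```

```bash
python3 - <<'E'
from h import *
import cv2
i=read_camera("side")[:,:,::-1]; cv2.imwrite("pics/s11.png",cv2.resize(i[80:200,215:335],None,fx=5,fy=5,interpolation=cv2.INTER_CUBIC)[:600])
s=state();print(s["eef_pos"],s["ft_force"],s["moment"],s["opening"])
E
```

```text
[ 664.50848625 -152.56969771  140.53383875] [-0.49015714 -0.05484182 -1.10798622] [-0.00881281  0.06741717 -0.01474432] 0.18218068903347673
```

View pics/s11.png

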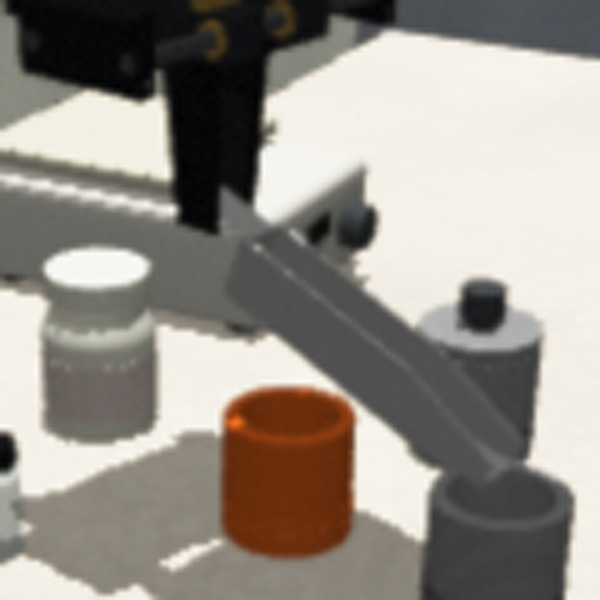

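Call:
step_arm:
  steps:
    - [-0.05, 0, 0.04, 0]
    - [-0.05, 0, 0.04, 0]
    - [-0.05, 0, 0.04, 0]
    - [0, 0, 0, 0]
    - [0, 0, 0, 0]
    - [0, 0, 0, 0]
    - [0.05, 0, -0.04, 0]
    - [0.05, 0, -0.04, 0]
    - [0.06, 0, -0.04, 0]
    - [0.08, 0, -0.05, 0]
    - [0.08, 0, -0.04, 0]
    - [0.08, 0, -0.04, 0]
    - [0.08, 0, -0.04, 0]
    - [0.08, 0, -0.04, 0]
    - [0.08, 0, -0.03, 0]
    - [0.06, 0, -0.025, 0]
    - [0, 0, 0, 0]
    - [0, 0, 0, 0]

```text
t: 22.18
eef_pos: [677.4, -155.4, 113.2]
tcp_rot: [-1.808, 1.571, 1.118]
ft_force: [-0.3, -0.5, -1.1]
opening: 0.186
```

```bash
python3 - <<'E'
from h import *
import cv2
i=read_camera("side")[:,:,::-1]; cv2.imwrite("pics/s12.png",cv2.resize(i[90:210,215:335],None,fx=5,fy=5,interpolation=cv2.INTER_CUBIC)[:600])
s=state();print(s["eef_pos"],s["ft_force"],s["moment"],s["opening"])
d=s["eef_pos"]-[687.7,-157.7,80.1]; print(np.hypot(d[0],d[1]))
E
```

```text
[ 677.40609548 -155.41374572  113.2236643 ] [-0.1202443   0.29627511 -1.06675152] [-0.02154928  0.08311198  0.04284986] 0.18251151493065215
10.54473465415779
```

View pics/s12.png

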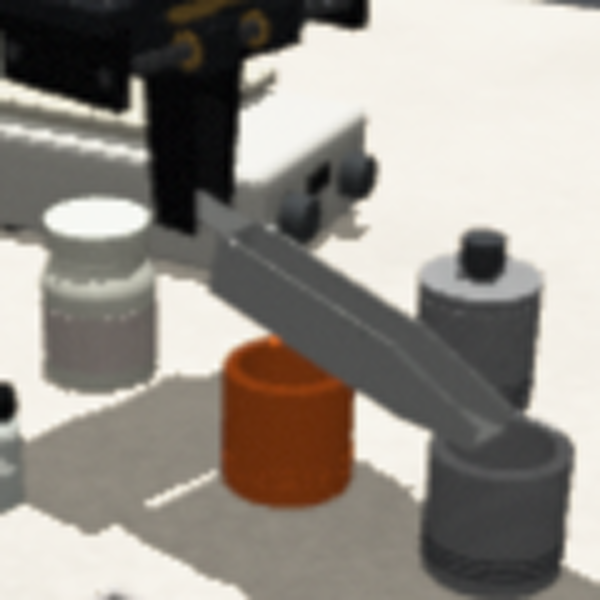

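Call:
step_arm:
  steps:
    - [0.06, 0, -0.025, 0]
    - [0.08, 0, -0.03, 0]
    - [0.08, 0, -0.03, 0]
    - [0.08, 0, -0.03, 0]
    - [0.08, 0, -0.025, 0]
    - [0.08, 0, -0.025, 0]
    - [0.08, 0, -0.02, 0]
    - [0.05, 0, -0.015, 0]
    - [0.04, 0, -0.01, 0]
    - [0.02, 0, 0, 0]
    - [0, 0, 0, 0]
    - [0, 0, 0, 0]

```text
t: 23.72
eef_pos: [687.9, -157.7, 80.8]
tcp_rot: [-3.059, 1.57, -0.133]
ft_force: [1.8, -0.7, -0.1]
opening: 0.181
```

```bash
python3 - <<'E'
from h import *
import cv2
i=read_camera("side")[:,:,::-1]; cv2.imwrite("pics/s13.png",cv2.resize(i[110:210,215:335],None,fx=6,fy=6,interpolation=cv2.INTER_CUBIC)[:600])
s=state();print(s["eef_pos"],s["ft_force"],s["moment"],s["opening"])
E
```

```text
[ 687.79018382 -157.70821866   80.81139639] [1.06366406 0.45708774 0.48659059] [-0.02645519  0.01585954  0.07003689] 0.18587483729500134
```

View pics/s13.png

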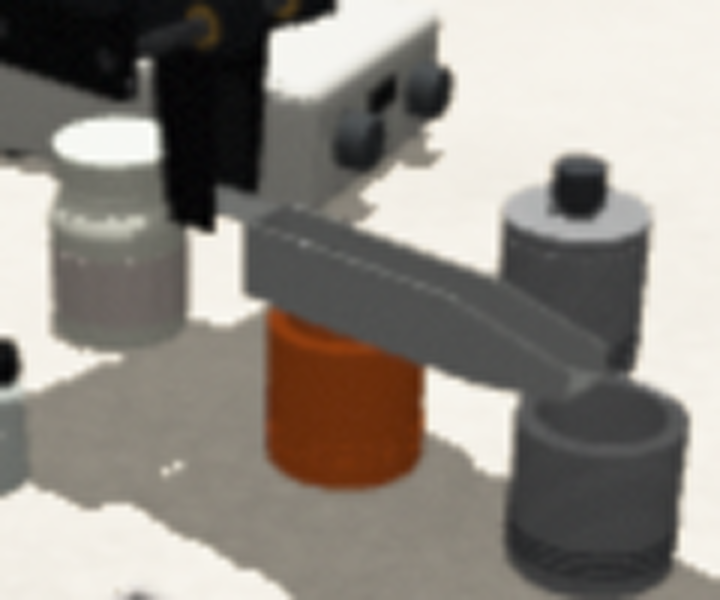

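The chute is back at rest, level on both rims. I'll regrip it at the balance point and weigh it.

Call:
step_arm:
  steps:
    - [0.01, 0, 0, 0]
    - [0, 0, 0, 0]
    - [0, 0, 0, 0]
  jaw: 0.6

```text
t: 24.15
eef_pos: [687.6, -157.6, 80.1]
tcp_rot: [-0.572, 1.571, 2.353]
ft_force: [-0.2, -0.0, 0.1]
opening: 0.39
```

Call:
step_arm:
  steps:
    - [-0.15, 0, 0, 0]
    - [-0.3, 0, 0, 0]
    - [-0.15, 0, 0.1, 0]
    - [0, 0, 0.4, 0]
    - [0, 0, 0.6, 0]
    - [0, 0, 0.45, 0]
    - [0, 0, 0.25, 0]
    - [0, 0, 0.05, 0]
    - [0, 0, 0, 0]
    - [0, 0, 0, 0]

```text
t: 25.4
eef_pos: [597.9, -138.0, 110.0]
tcp_rot: [-2.963, 1.57, -0.037]
ft_force: [0.1, -1.0, 0.2]
opening: 0.399
```

```bash
python3 -c "
from h import *
plan(597.4,-137.8,65.3,None,4,1)"
```

```text
at [ 597.9 -138.   110. ] yaw -102.4 D [ -0.5   0.2 -44.7] dyaw 0.0
[0.15, -0.0, 0.0, -0.0]
[0.3, -0.0, 0.0, -0.0]
[0.3, -0.0, 0.0, -0.0]
[0.15, -0.0, 0.0, -0.0]
```

Call:
step_arm:
  steps:
    - [0.1, 0, 0, 0]
    - [0.25, 0, 0.01, 0]
    - [0.3, 0, 0, 0]
    - [0.15, 0, 0, 0]
    - [0.08, 0, 0, 0]
    - [0, 0, 0, 0]
    - [0, 0, 0, 0]

```text
t: 26.28
eef_pos: [597.1, -137.8, 66.5]
tcp_rot: [-3.104, 1.57, -0.178]
ft_force: [-0.4, -0.1, -0.4]
opening: 0.396
```

Call:
step_arm:
  steps:
    - [0, 0, 0, 0]
    - [0, 0, 0, 0]
    - [0, 0, 0, 0]
    - [0, 0, 0, 0]
  jaw: 1

```text
t: 26.78
eef_pos: [597.0, -137.8, 66.4]
tcp_rot: [-3.076, 1.57, -0.15]
ft_force: [-0.8, 0.6, 4.0]
opening: 0.271
```

Call:
step_arm:
  steps:
    - [-0.05, 0, 0, 0]
    - [-0.1, 0, 0, 0]
    - [-0.2, 0, 0, 0]
    - [-0.2, 0, 0, 0]
    - [-0.2, 0, 0, 0]
    - [-0.1, 0, 0, 0]
    - [0, 0, 0, 0]
    - [0, 0, 0, 0]

```text
t: 27.78
eef_pos: [596.7, -137.7, 108.4]
tcp_rot: [-0.297, 1.57, 2.629]
ft_force: [-0.3, -0.1, -1.9]
opening: 0.271
```

```bash
python3 - <<'E'
from h import *
import cv2
f=[]
for k in range(3):
    i=read_camera("side")[:,:,::-1]; f.append(state()["ft_force"][2])
cv2.imwrite("pics/s14.png",cv2.resize(i[80:230,200:380],None,fx=4,fy=4,interpolation=cv2.INTER_CUBIC)[:600])
print(f,state()["t"])
plan(592.7,157.9,75,-2.5,20,3)
E
```

```text
[np.float64(-1.9454344529141128), np.float64(-1.7052088836433232), np.float64(-1.717272917482278)] 27.925
at [ 596.7 -137.7  108.3] yaw -102.4 D [ -4.  295.6 -33.3] dyaw 99.9
[0.01, -0.08, 0.02, -0.18]
[0.02, -0.17, 0.04, -0.37]
[0.03, -0.26, 0.04, -0.55]
[0.04, -0.35, 0.03, -0.73]
[0.04, -0.35, -0.01, -0.73]
[0.04, -0.34, -0.04, -0.73]
[0.04, -0.34, -0.08, -0.73]
[0.04, -0.33, -0.11, -0.73]
[0.04, -0.32, -0.15, -0.73]
[0.04, -0.3, -0.18, -0.73]
[0.04, -0.28, -0.21, -0.73]
[0.04, -0.26, -0.24, -0.73]
[0.04, -0.23, -0.26, -0.73]
[0.04, -0.2, -0.28, -0.73]
[0.04, -0.17, -0.3, -0.73]
[0.04, -0.14, -0.32, -0.73]
[0.04, -0.11, -0.33, -0.73]
[0.03, -0.05, -0.26, -0.55]
[0.02, -0.02, -0.17, -0.37]
[0.01, -0.01, -0.09, -0.18]
```

View pics/s14.png

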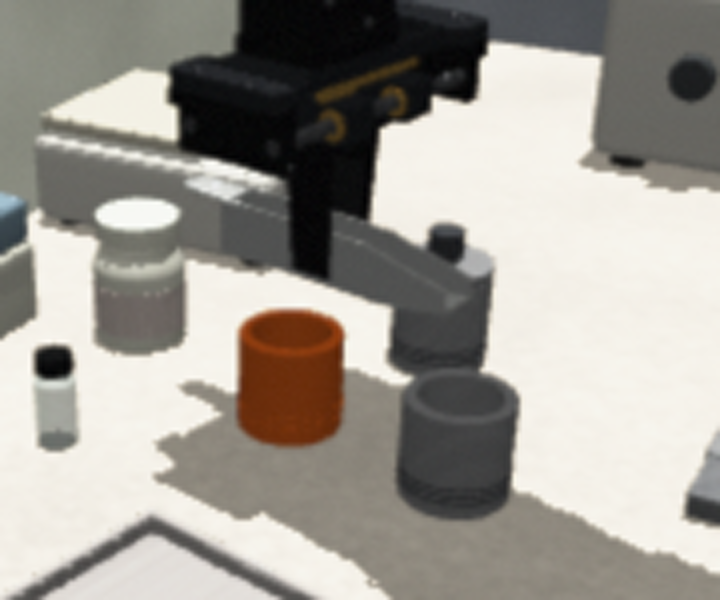

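The weight reading (1.7–1.9 N) doesn't settle it. I'll carry the chute level back over the tray, then count the balls in the jar from above.

Call:
step_arm:
  steps:
    - [0.01, -0.08, 0.02, -0.18]
    - [0.02, -0.17, 0.04, -0.37]
    - [0.03, -0.26, 0.04, -0.55]
    - [0.04, -0.35, 0.03, -0.73]
    - [0.04, -0.35, -0.01, -0.73]
    - [0.04, -0.34, -0.04, -0.73]
    - [0.04, -0.34, -0.08, -0.73]
    - [0.04, -0.33, -0.11, -0.73]
    - [0.04, -0.32, -0.15, -0.73]
    - [0.04, -0.3, -0.18, -0.73]
    - [0.04, -0.28, -0.21, -0.73]
    - [0.04, -0.26, -0.24, -0.73]
    - [0.04, -0.23, -0.26, -0.73]
    - [0.04, -0.2, -0.28, -0.73]
    - [0.04, -0.17, -0.3, -0.73]
    - [0.04, -0.14, -0.32, -0.73]
    - [0.04, -0.11, -0.33, -0.73]
    - [0.03, -0.05, -0.26, -0.55]
    - [0.02, -0.02, -0.17, -0.37]
    - [0.01, -0.01, -0.09, -0.18]

```text
t: 30.42
eef_pos: [593.4, 159.2, 74.5]
tcp_rot: [-1.798, 1.571, 2.863]
ft_force: [-0.3, 0.0, -0.9]
opening: 0.267
```

```bash
python3 - <<'E'
from h import *
import cv2
i=read_camera("top")[:,:,::-1]; i=cv2.convertScaleAbs(i,alpha=1.7)
cv2.imwrite("pics/t15.png",cv2.resize(i[195:255,260:330],None,fx=9,fy=9,interpolation=cv2.INTER_CUBIC))
cv2.imwrite("pics/t15b.png",cv2.resize(i[100:300,50:400],None,fx=2.2,fy=2.2,interpolation=cv2.INTER_CUBIC))
plan(592.7,157.9,9,-2.5,9,2)
E
```

```text
at [593.4 159.4  74.4] yaw -2.9 D [ -0.7  -1.5 -65.4] dyaw 0.4
[0.06, -0.0, 0.0, -0.0]
[0.12, -0.0, 0.0, -0.0]
[0.19, -0.0, 0.0, -0.01]
[0.19, -0.0, 0.0, -0.01]
[0.19, -0.0, 0.0, -0.01]
[0.19, -0.0, 0.0, -0.01]
[0.19, -0.0, 0.0, -0.01]
[0.12, -0.0, 0.0, -0.0]
[0.06, -0.0, 0.0, -0.0]
```

View pics/t15.png

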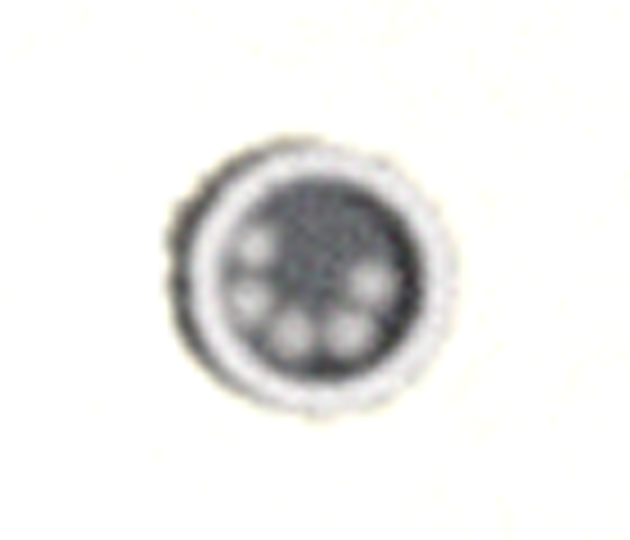

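View pics/t15b.png

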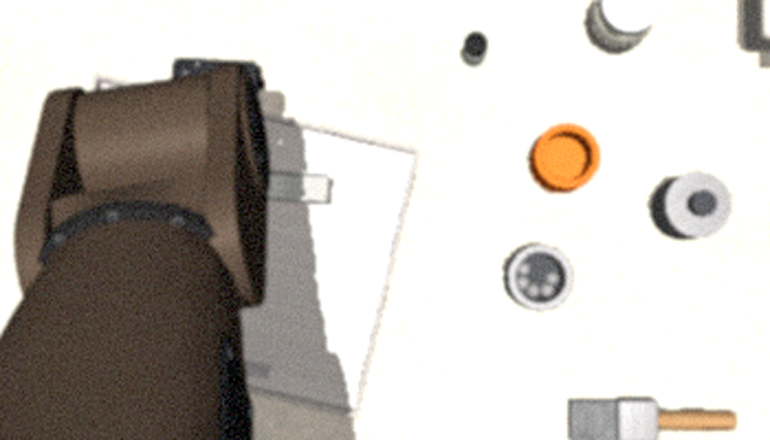

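All five balls are in the jar, seen in the bore at crop (258,243), (250,298), (292,332), (350,330) and (373,283). The jar hasn't moved. I'll set the chute down.

Call:
step_arm:
  steps:
    - [0.1, 0, 0, 0]
    - [0.2, 0, 0, 0]
    - [0.25, 0, 0, 0]
    - [0.25, 0, 0, 0]
    - [0.2, 0, 0, 0]
    - [0.15, 0, 0, 0]
    - [0.06, 0, 0, 0]
    - [0.03, 0, 0, 0]
    - [0.02, 0, 0, 0]
    - [0, 0, 0, 0]
    - [0, 0, 0, 0]

```text
t: 31.85
eef_pos: [593.7, 158.7, 11.8]
tcp_rot: [1.942, 1.57, 0.318]
ft_force: [1.4, 0.9, -1.1]
opening: 0.273
```

Call:
step_arm:
  steps:
    - [0.02, 0, 0, 0]
    - [0.015, 0, 0, 0]
    - [0.01, 0, 0, 0]
    - [0, 0, 0, 0]

```text
t: 32.35
eef_pos: [593.6, 158.6, 9.5]
tcp_rot: [-3.084, 1.571, 1.576]
ft_force: [-0.8, 0.1, 0.8]
opening: 0.27
```

Call:
step_arm:
  steps:
    - [0.01, 0, 0, 0]
    - [0, 0, 0, 0]

```text
t: 32.6
eef_pos: [593.6, 158.7, 9.4]
tcp_rot: [1.939, 1.571, 0.316]
ft_force: [-3.5, 0.0, 5.9]
opening: 0.271
```

Call:
step_arm:
  steps:
    - [0, 0, 0, 0]
    - [0, 0, 0, 0]
    - [0, 0, 0, 0]
    - [-0.1, 0, 0, 0]
    - [-0.4, 0, 0, 0]
    - [-0.6, 0, 0, 0]
    - [-0.3, 0, 0, 0]
    - [0, 0, 0, 0]
  jaw: 0.55

```text
t: 33.6
eef_pos: [594.0, 158.7, 79.8]
tcp_rot: [1.798, 1.569, 0.174]
ft_force: [0.2, 0.1, -0.5]
opening: 0.449
```

```bash
python3 -c "
from h import *
plan(512.5,269.5,80,-20,10,2)"
```

```text
at [594.  158.7  79.8] yaw -3.0 D [-81.5 110.8   0.2] dyaw -17.0
[-0.0, -0.07, -0.09, 0.09]
[-0.0, -0.15, -0.18, 0.18]
[-0.0, -0.23, -0.26, 0.27]
[-0.0, -0.24, -0.25, 0.27]
[-0.0, -0.25, -0.24, 0.27]
[-0.0, -0.25, -0.23, 0.27]
[-0.0, -0.26, -0.22, 0.27]
[-0.0, -0.27, -0.21, 0.27]
[-0.0, -0.19, -0.13, 0.18]
[-0.0, -0.09, -0.06, 0.09]
```

Call:
step_arm:
  steps:
    - [0, -0.08, -0.1, 0]
    - [0, -0.2, -0.25, 0]
    - [0, -0.3, -0.42, 0]
    - [0, -0.4, -0.5, 0]
    - [0, -0.36, -0.48, 0]
    - [0, -0.25, -0.35, 0]
    - [0, -0.13, -0.1, 0]
    - [0, 0, 0, 0]
    - [0, 0, 0, 0]

```text
t: 34.72
eef_pos: [514.0, 272.5, 78.9]
tcp_rot: [1.891, 1.571, 0.267]
ft_force: [0.3, 0.3, 0.1]
opening: 0.449
```

```bash
python3 - <<'E'
from h import *
import cv2
plan(512.5,269.2,20,None,6,2)
i=read_camera("side")[:,:,::-1]; cv2.imwrite("pics/s16.png",cv2.resize(i[180:384,90:350],None,fx=2.9,fy=2.9,interpolation=cv2.INTER_CUBIC))
E
```

```text
at [514.  272.5  78.9] yaw -3.1 D [ -1.5  -3.3 -58.9] dyaw 0.0
[0.1, -0.0, 0.01, -0.0]
[0.2, -0.0, 0.01, -0.0]
[0.29, -0.01, 0.02, -0.0]
[0.29, -0.01, 0.02, -0.0]
[0.2, -0.0, 0.01, -0.0]
[0.1, -0.0, 0.01, -0.0]
```

View pics/s16.png

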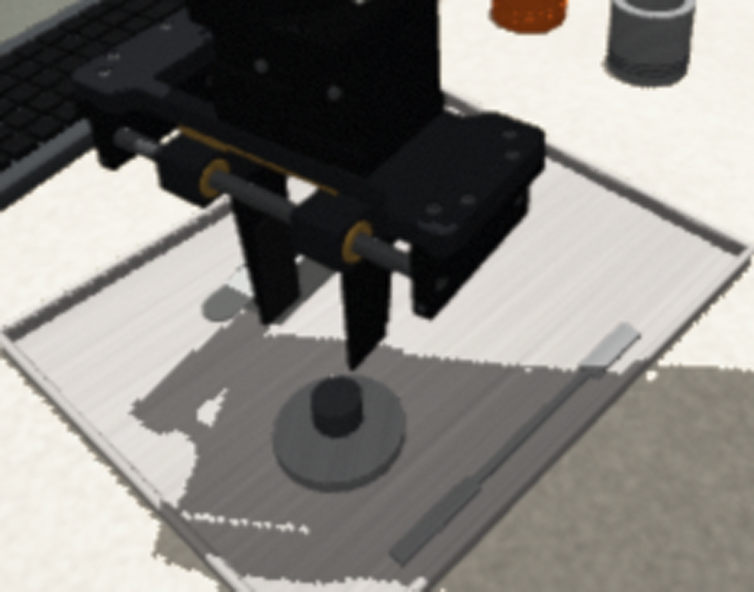

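Call:
step_arm:
  steps:
    - [0.1, -0.01, 0.02, 0]
    - [0.25, -0.01, 0.02, 0]
    - [0.35, -0.01, 0.02, 0]
    - [0.3, 0, 0.01, 0]
    - [0.14, 0, 0, 0]
    - [0.04, 0, 0, 0]
    - [0, 0, 0, 0]
    - [0, 0, 0, 0]

```text
t: 35.78
eef_pos: [512.1, 269.7, 20.4]
tcp_rot: [2.056, 1.57, 0.433]
ft_force: [0.0, -0.3, 0.1]
opening: 0.45
```

Call:
step_arm:
  steps:
    - [0, 0, 0, 0]
    - [0, 0, 0, 0]
    - [0, 0, 0, 0]
    - [0, 0, 0, 0]
    - [0, 0, 0, 0]
  jaw: 1

```text
t: 36.4
eef_pos: [511.9, 269.6, 20.1]
tcp_rot: [2.134, 1.57, 0.511]
ft_force: [-1.0, -1.0, 2.8]
opening: 0.241
```

Call:
step_arm:
  steps:
    - [-0.05, 0, 0, 0]
    - [-0.1, 0, 0, 0]
    - [-0.3, 0, 0, 0]
    - [-0.4, 0, 0, 0]
    - [-0.4, 0, 0, 0]
    - [-0.3, 0, 0, 0]
    - [-0.15, 0, 0, 0]
    - [0, 0, 0, 0]

```text
t: 37.4
eef_pos: [511.9, 269.6, 105.3]
tcp_rot: [2.088, 1.57, 0.464]
ft_force: [-0.6, 0.7, -1.4]
opening: 0.242
```

```bash
python3 - <<'E'
from h import *
import cv2
i=read_camera("side")[:,:,::-1]; cv2.imwrite("pics/s17.png",cv2.resize(i[180:384,90:350],None,fx=2.9,fy=2.9,interpolation=cv2.INTER_CUBIC))
plan(508.9,-118.2,130,-60,20,3)
E
```

```text
at [511.7 269.5 104.7] yaw -3.0 D [  -2.8 -387.7   25.3] dyaw -57.0
[-0.01, 0.01, 0.11, 0.1]
[-0.01, 0.01, 0.23, 0.21]
[-0.02, 0.03, 0.34, 0.31]
[-0.03, 0.06, 0.45, 0.42]
[-0.03, 0.09, 0.45, 0.42]
[-0.03, 0.11, 0.44, 0.42]
[-0.03, 0.14, 0.43, 0.42]
[-0.03, 0.16, 0.43, 0.42]
[-0.03, 0.19, 0.42, 0.42]
[-0.03, 0.21, 0.4, 0.42]
[-0.03, 0.24, 0.39, 0.42]
[-0.03, 0.26, 0.38, 0.42]
[-0.03, 0.28, 0.36, 0.42]
[-0.03, 0.3, 0.34, 0.42]
[-0.03, 0.32, 0.33, 0.42]
[-0.03, 0.34, 0.31, 0.42]
[-0.03, 0.36, 0.29, 0.42]
[-0.02, 0.28, 0.2, 0.31]
[-0.01, 0.19, 0.12, 0.21]
[-0.01, 0.1, 0.06, 0.1]
```

View pics/s17.png

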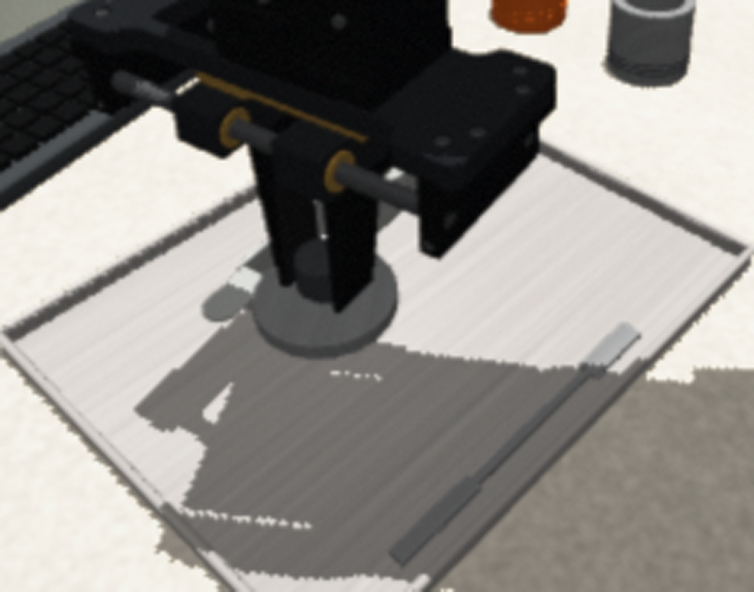

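```bash
python3 - <<'E'
from h import *
t=np.linspace(0,2*np.pi,72)
for dy in (0,4):
    for z,r,n in ((100.6,31,"disctop"),(120.6,12,"knobtop")):
        P=np.array([(w2px("side",[511.7+r*np.cos(a),269.5+dy+r*np.sin(a),z])-[90,180]+.5)*2.9-.5 for a in t])
        print(dy,n,P.min(0).round(),P.max(0).round())
E
```

```text
0 disctop [257. 240.] [404. 344.]
0 knobtop [299. 235.] [356. 274.]
4 disctop [251. 246.] [399. 351.]
4 knobtop [293. 240.] [351. 281.]
```

```bash
python3 - <<'E'
import cv2
i=cv2.imread("pics/s17.png"); i=cv2.convertScaleAbs(i[210:370,230:420],alpha=2)
cv2.imwrite("pics/s17b.png",cv2.resize(i,None,fx=3.7,fy=3.7))
E
```

```text
(no output)
```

View pics/s17b.png

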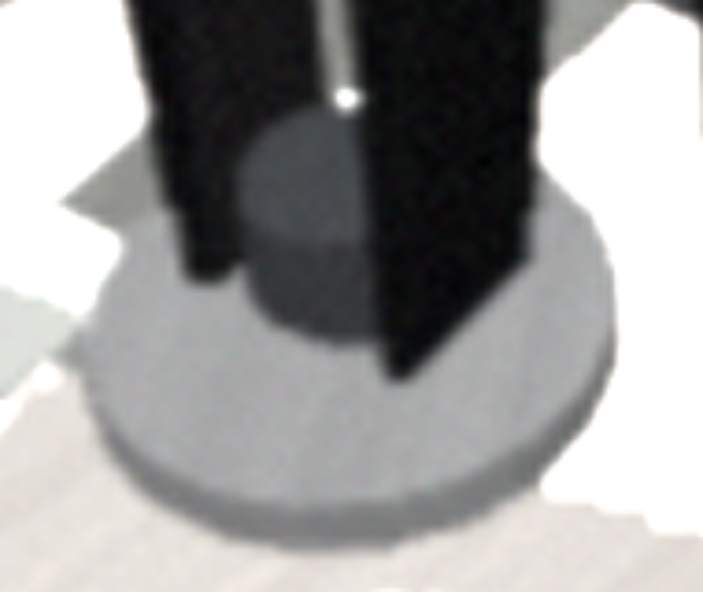

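The lid is held level. By the side view it sits maybe 2 mm toward +y of the TCP, so I'll compare it directly with the jar once I'm hovering. I'm carrying it without turning.

Call:
step_arm:
  steps:
    - [-0.02, 0, 0.12, 0]
    - [-0.03, 0, 0.25, 0]
    - [-0.05, 0, 0.4, 0]
    - [-0.05, 0.02, 0.5, 0]
    - [-0.05, 0.02, 0.55, 0]
    - [-0.05, 0.04, 0.6, 0]
    - [0, 0.04, 0.6, 0]
    - [0, 0.04, 0.6, 0]
    - [0, 0.04, 0.6, 0]
    - [0, 0.04, 0.6, 0]
    - [0, 0.04, 0.6, 0]
    - [0, 0.04, 0.6, 0]
    - [0, 0.02, 0.55, 0]
    - [0, 0.02, 0.45, 0]
    - [0, 0.02, 0.33, 0]
    - [0, 0, 0.24, 0]
    - [0, 0, 0.12, 0]
    - [0, 0, 0.03, 0]
    - [0, 0, 0, 0]
    - [0, 0, 0, 0]

```text
t: 39.95
eef_pos: [510.4, -117.4, 117.4]
tcp_rot: [-2.862, 1.571, 1.798]
ft_force: [0.1, 0.3, -0.8]
opening: 0.243
```

```bash
python3 -c "
from h import *
plan(508.9,-119.2,90,None,6,2)"
```

```text
at [ 510.4 -117.4  117.4] yaw -3.0 D [ -1.5  -1.8 -27.4] dyaw 0.0
[0.05, -0.0, 0.0, -0.0]
[0.09, -0.0, 0.01, -0.0]
[0.14, -0.01, 0.01, -0.0]
[0.14, -0.01, 0.01, -0.0]
[0.09, -0.0, 0.01, -0.0]
[0.05, -0.0, 0.0, -0.0]
```

Call:
step_arm:
  steps:
    - [0.05, 0, 0, 0]
    - [0.1, 0, 0.01, 0]
    - [0.15, -0.01, 0.01, 0]
    - [0.12, -0.01, 0.01, 0]
    - [0.06, -0.01, 0.01, 0]
    - [0.02, 0, 0, 0]
    - [0, 0, 0, 0]
    - [0, 0, 0, 0]

```text
t: 40.95
eef_pos: [508.9, -119.8, 92.6]
tcp_rot: [1.463, 1.57, -0.161]
ft_force: [0.3, 0.4, -0.9]
opening: 0.243
```

```bash
python3 - <<'E'
from h import *
import cv2
i=read_camera("side")[:,:,::-1]; np.save("pics/i18.npy",i); i=cv2.convertScaleAbs(i[140:215,265:365],alpha=1.6)
cv2.imwrite("pics/s18.png",cv2.resize(i,None,fx=8,fy=8,interpolation=cv2.INTER_CUBIC))
s=state(); p=s["eef_pos"]; print(p,s["t"])
t=np.linspace(0,2*np.pi,72)
for n,x,y,z,r in (("disctop",*p[:2],p[2]-4.1,31),("discbot",*p[:2],p[2]-12.1,31),("jarrim",508.9,-118.2,60,31),("jarbot",508.9,-118.2,0,31)):
    P=np.array([(w2px("side",[x+r*np.cos(a),y+r*np.sin(a),z])-[265,140]+.5)*8-.5 for a in t])
    print(n,P.min(0).round(),P.max(0).round())
E
```

```text
[ 508.91249181 -119.79820583   92.54308923] 41.0
disctop [297. 156.] [540. 264.]
discbot [295. 183.] [536. 293.]
jarrim [288. 254.] [526. 367.]
jarbot [274. 443.] [503. 564.]
```

View pics/s18.png

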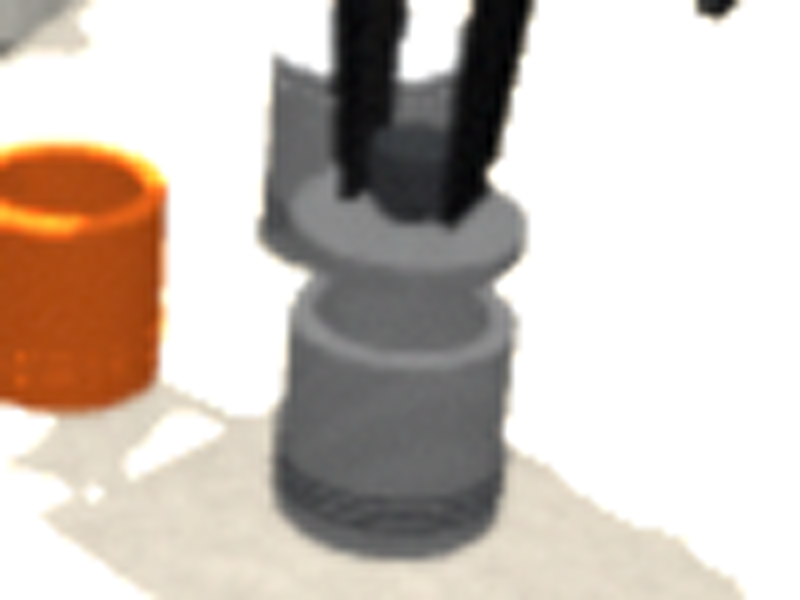

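```bash
python3 - <<'E'
from h import *
p=state()["eef_pos"]; c=p.copy(); c[2]-=4.1
J=np.array([w2px("side",c+d)-w2px("side",c) for d in np.eye(3)[:2]]).T
print(J.round(3)); print(np.linalg.solve(J,np.array([-8,6])/8), np.linalg.solve(J,np.array([-8,4])/8))
E
```

```text
[[-0.457 -0.173]
 [-0.105  0.19 ]]
[0.57854601 4.25678742] [0.98903814 3.17110312]
```

The lid sits about +3 mm in y from the TCP, so I'll shift 1–1.5 mm and lower while watching the force.

Call:
step_arm:
  steps:
    - [0.05, 0, 0.01, 0]
    - [0.1, 0, 0.02, 0]
    - [0.08, 0, 0, 0]
    - [0.03, 0, 0, 0]
    - [0, 0, 0, 0]
    - [0, 0, 0, 0]

```text
t: 41.75
eef_pos: [508.8, -121.3, 79.5]
tcp_rot: [1.739, 1.571, 0.115]
ft_force: [0.7, -0.0, -1.2]
opening: 0.242
```

```bash
python3 - <<'E'
from h import *
import cv2
i=read_camera("side")[:,:,::-1]; i=cv2.convertScaleAbs(i[140:215,265:365],alpha=1.6)
cv2.imwrite("pics/s19.png",cv2.resize(i,None,fx=8,fy=8,interpolation=cv2.INTER_CUBIC))
s=state(); print(s["eef_pos"],s["t"])
E
```

```text
[ 508.82369526 -121.32573382   79.46204248] 41.8
```

View pics/s19.png

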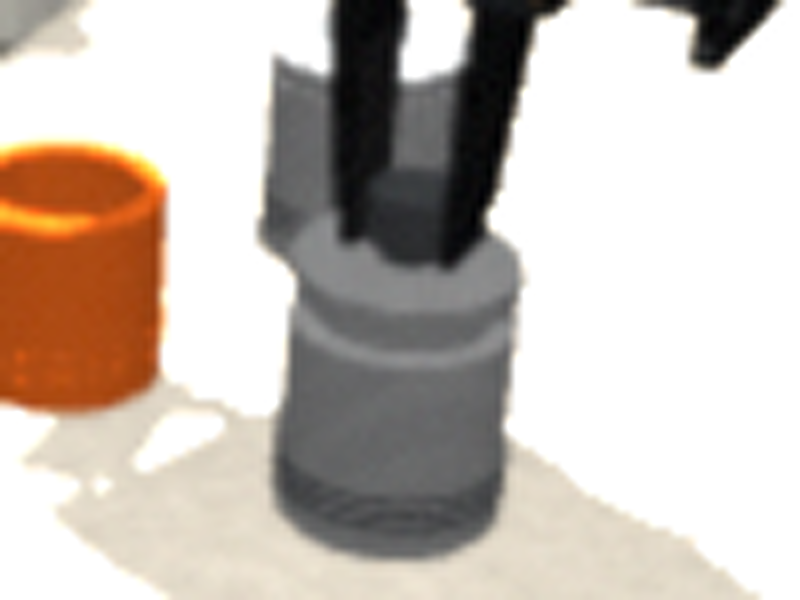

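The disc and jar rim line up (centres 407 vs 403, with 5 expected from the height). Descending gently.

Call:
step_arm:
  steps:
    - [0.03, 0, 0, 0]
    - [0.03, 0, 0, 0]
    - [0.02, 0, 0, 0]
    - [0.01, 0, 0, 0]
    - [0, 0, 0, 0]
    - [0, 0, 0, 0]

```text
t: 42.55
eef_pos: [508.7, -121.3, 74.9]
tcp_rot: [2.178, 1.571, 0.555]
ft_force: [0.5, 0.4, -1.2]
opening: 0.243
```

Call:
step_arm:
  steps:
    - [0.02, 0, 0, 0]
    - [0.02, 0, 0, 0]
    - [0.01, 0, 0, 0]
    - [0, 0, 0, 0]
    - [0, 0, 0, 0]

```text
t: 43.18
eef_pos: [508.7, -121.3, 72.4]
tcp_rot: [2.877, 1.571, 1.253]
ft_force: [1.4, 0.7, -1.4]
opening: 0.245
```

Call:
step_arm:
  steps:
    - [0.01, 0, 0, 0]
    - [0, 0, 0, 0]
    - [0, 0, 0, 0]

```text
t: 43.55
eef_pos: [508.8, -121.3, 72.0]
tcp_rot: [1.586, 1.571, -0.038]
ft_force: [-1.0, 0.4, 3.2]
opening: 0.242
```

Contact came at z = 72.0, against 72.1 expected when fully home. Releasing and retreating.

Call:
step_arm:
  steps:
    - [0, 0, 0, 0]
    - [0, 0, 0, 0]
    - [0, 0, 0, 0]
    - [0, 0, 0, 0]
    - [-0.1, 0, 0, 0]
    - [-0.3, 0, 0, 0]
    - [-0.5, 0, 0, 0]
    - [-0.7, 0, 0, 0]
    - [-0.7, 0, 0, 0]
    - [-0.3, -0.4, 0, 0]
    - [0, -0.8, 0, 0]
    - [0, -0.8, 0, 0]
    - [0, -0.4, 0, 0]
    - [0, 0, 0, 0]
  jaw: 0.55

```text
t: 45.3
eef_pos: [388.3, -115.0, 203.0]
tcp_rot: [1.247, 1.569, -0.377]
ft_force: [-0.6, -0.2, 0.0]
opening: 0.446
```

```bash
python3 - <<'E'
from h import *
import cv2
i=read_camera("side")[:,:,::-1]; j=cv2.convertScaleAbs(i[140:215,265:365],alpha=1.6)
cv2.imwrite("pics/s20.png",cv2.resize(j,None,fx=8,fy=8,interpolation=cv2.INTER_CUBIC))
cv2.imwrite("pics/s20b.png",cv2.resize(i,None,fx=1.5,fy=1.5,interpolation=cv2.INTER_CUBIC))
i=read_camera("top")[:,:,::-1]; cv2.imwrite("pics/t20.png",cv2.resize(cv2.convertScaleAbs(i,alpha=1.5),None,fx=1.5,fy=1.5,interpolation=cv2.INTER_CUBIC))
s=state(); print(s["eef_pos"],s["t"])
t=np.linspace(0,2*np.pi,72)
for n,z,r in (("disctop",68,31),("knobtop",88,12)):
    P=np.array([(w2px("side",[508.9+r*np.cos(a),-118.2+r*np.sin(a),z])-[265,140]+.5)*8-.5 for a in t])
    print(n,P.min(0).round(),P.max(0).round())
E
```

```text
[ 389.71435668 -115.25685135  202.63780096] 45.4
disctop [290. 227.] [529. 339.]
knobtop [369. 192.] [463. 234.]
```

View pics/s20.png

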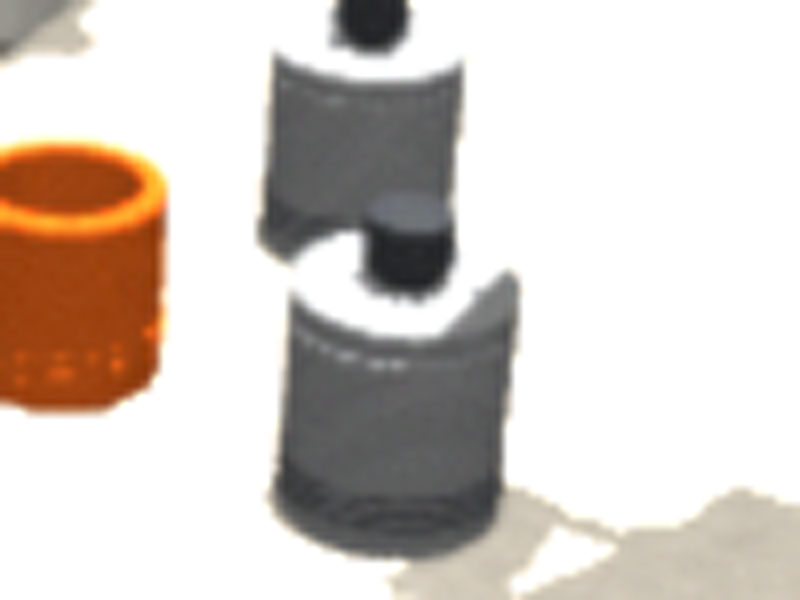

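View pics/s20b.png

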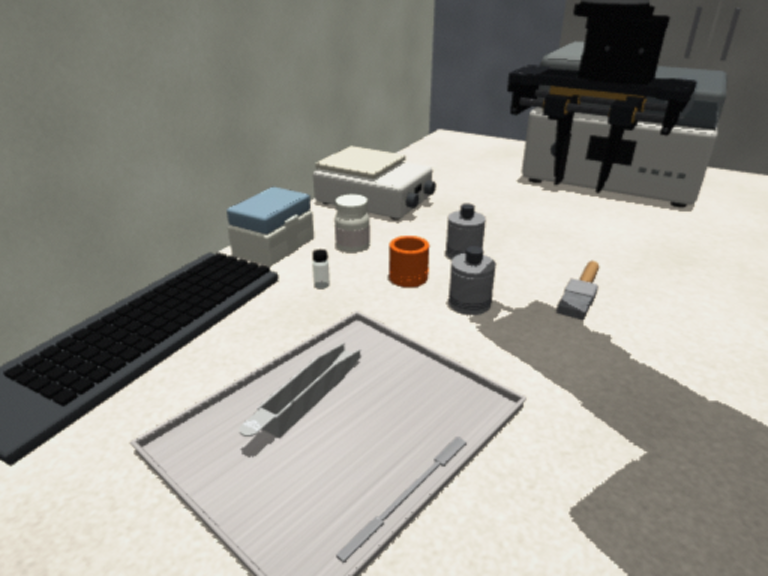

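View pics/t20.png

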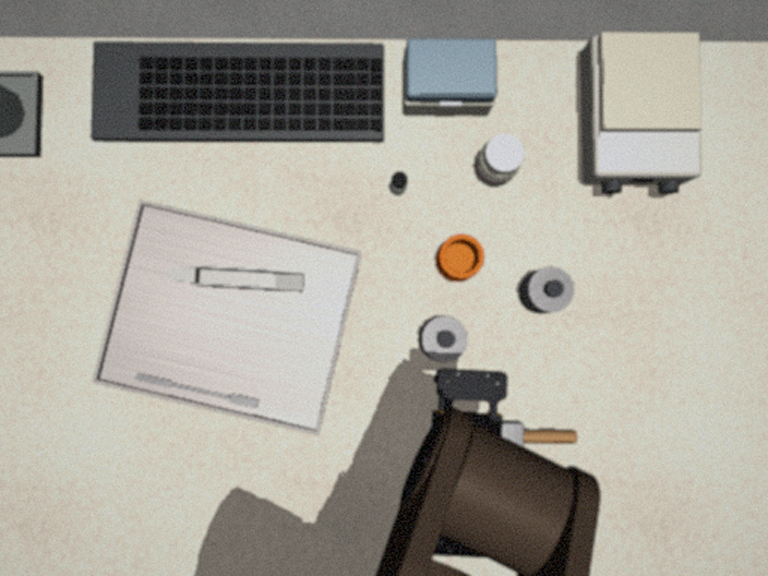

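The lid sits flush on the jar: its front edge is at row 337, against 339 predicted when home. The chute is empty and flat in the tray, and nothing else has moved. Handing in.

```bash
python3 -c "
from cell import *
print(job_done())"
```

```text
the job is handed in; nothing more can be done
None
```

All five balls are in the jar, the empty chute is back flat in the tray, and the lid is fully home. I handed in at about 45 s of the 64 s allowed; no verdict is reported.

**How the tipping was done:** the arm can only turn about the vertical, so it could not pitch the chute while gripping it firmly. I carried the chute level and rested it across the rims of the open jar and the orange jar. Then I gripped the edge of the thumb tab as a hinge and raised it to about 27° nose down, with the spout in the jar mouth. After that I regripped the chute at its balance point, set it back in the tray, and placed the lid.

**Last checks:**
- **Balls:** the top view showed five in the jar's bore, and the chute was empty in the final picture.
- **Lid:** it made contact at tool height 72.0 mm, against 72.1 mm expected when home, and its disc looks flush on the rim.
- **Other objects:** the jar, orange jar, closed jar, bottle, vial, spatula and brush appear where they were, though the arm partly hides the brush in the last top view. The orange jar was touched, because it carried part of the chute's weight for a while.

**Checks that did not fully agree:**
- Weighing the chute after pouring gave 1.7–1.9 N, where I expected 1.5 N empty and 2.2 N full. I relied on the camera count instead.
- The lid sat about 3 mm off centre in the grip, so I corrected for that before lowering it.

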